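# Run the guide shoe round the corner track and latch it home

## Task

Get the rounding jig ready for work: set the guide shoe on the board in front of the flared mouth of the aluminium track, run it into the track and round the bend with a light hand, and push it up to the end stop until the spring latch has snapped out behind it, then let go. The track is never quite where its board says it is, so feel your way and never force the shoe against the track or board (a push of 10 N is always enough); leave the jig's fixed parts and the other tools alone.

Things in the scene. Friction and masses are not known exactly. Their poses are not given: they have to be found in the camera images.
- shoe_mid (a point): Guide shoe, loose, 0.15 to 0.31 kg, round about its upright axis: steel disc 48 mm across, 10 mm high, below; 20 mm neck; dark wooden knob 32 mm across, 26 to 62 mm above the underside. Starts upright on the bench left of the jig. This point: on the axis, 31 mm above the underside, 12 mm below the knob's middle; z up.
- jig: Plywood board 250 x 276 x 18 mm (x, y, z), fixed; origin at the centre of its underside. On it an aluminium track, tops 36 mm above the bench, and a wooden rest 80 x 90 mm, equally high, at (0.072, 0.082). The track is screwed on through slots: all of it (mouth, bend, latch, stop) is shifted, unturned, up to 9 mm along board x and up to 9 mm along y from the points. It stays put in use.
- loading_spot (a point): Nominal spot on the board's top for setting down the shoe: on the first leg's line, 58 mm before the mouth; board frame (-0.060, 0.1055). Axes as the board's.
- mouth (a point): Nominal mouth of the track, at the board's top; board frame (-0.060, 0.0475). Two lipless 34 mm wings flare 25 degrees each before it. Inside: channel 51 mm wide for the disc, roofed by lips 14 mm above the board with a 28 mm slot for the neck, so the shoe enters only here and its disc may ride up to 4 mm off the board. First leg: along board -y, 60 mm. Axes as the board's.
- bend_centre (a point): Nominal centre of the bend, at the board's top; board frame (0, -0.0125). The centre line is the quarter circle of 60 mm radius on its -x, -y side, from the end of the first leg (-0.060, -0.0125) to the start of the last leg (0, -0.0725). Axes as the board's.
- bend_mid (a point): Nominal point half-way round the bend on the centre line, at the board's top; board frame (-0.0424, -0.0549). Axes as the board's.
- home (a point): Nominal place of the shoe's axis when its disc touches the end stop, at the board's top; board frame (0.065, -0.0725). The last leg runs along board +x, 65 mm from the bend to here. Axes as the board's.
- latch (a joint): Spring latch: 12 mm round roller-nosed steel plunger in the inner (+y) rail of the last leg, 22 mm before home, standing 7 mm into the channel. Value: m pushed back, 0 = out. The passing disc pushes it back 4 to 7 mm (spring 2 N at once, 5.5 N at 7 mm; about 2 to 8 N of push on the shoe); it is out again behind the disc in the last 3 mm before the stop.
- block_b: Loose beech offcut 55 x 80 x 32 mm, a bystander; origin at the centre of its underside.
- wax_tin: Loose round tin, 56 mm across, 28 mm high, a bystander; origin at the centre of its underside.
There are look-alikes about, which are no part of the job. Of the things that look like the part that bears shoe_mid, the middle-sized one is meant.

How it is judged (in metres and radians):
On the way, in this order (a step that is already met when the one before it is completed fails the run):
1. the shoe is in the first leg of the track, its disc under the lips (y of shoe_mid in the frame of mouth between -0.055 and -0.014 m and x of shoe_mid in the frame of mouth between -0.014 and 0.014 m and z of shoe_mid in the frame of mouth below 0.037 m), for 0.1 s.
2. the shoe passes the middle of the bend inside the track (horizontal distance between shoe_mid and bend_mid below 0.024 m and z of shoe_mid in the frame of mouth below 0.037 m), for 0.05 s.
3. the shoe pushes the latch back (value of joint latch above 0.003 m), for 0.02 s.
At the end, for the whole second after the job is handed in: The shoe stands upright and still, flat on the board at the home end of the track (axis within 20 mm of the nominal home point, which allows for the track's shift), the latch out behind it (pushed back less than 2 mm), and the gripper has let go (horizontal distance between shoe_mid and home below 0.02 m and z of shoe_mid in the frame of home below 0.034 m and angle between shoe_mid's own z axis and vertical below 0.08 rad and value of joint latch below 0.002 m and linear speed of shoe below 0.01 m/s and contact force between the fingers and shoe below 0.1 N); the robot touches nothing.
It fails at once if the shoe is forced against the track or board (its contact forces with the jig, added up, more than 32 N; a level push of about 12 N on the knob) (contact force between shoe and jig above 32 N).
It fails at once if the robot itself presses on the jig (more than 15 N) (contact force between any of the fingers, the arm and jig above 15 N).
It fails at once if a bystander is shifted by more than 20 mm (distance of any of block_b, wax_tin from where it was at the start of the episode above 0.02 m).
It also fails if it takes over 72 s, if anything falls off the work surface, if the arm or the gripper's body presses on something with over 40 N, if the wrist force passes 120 N, or if a joint passes its speed limit or range.

## Robot

A 6-joint arm with a two-finger parallel gripper is mounted at the origin on a cart in front of the work surface, level with it; the furniture and walls round the work are solid. World frame = base frame: x ahead of the robot, y to its left, z up, the work surface at z = 0. Lengths are in mm, angles in rad, forces in N, time in s.
With the tool pointing down it reaches from about 300 to 950 mm from the base axis. Payload 3.1 kg.
Tool frame: the origin (TCP) lies between the finger pads; the fingertips stand 19 mm ahead of it and the grasp point (between the pads) is the TCP; x points along the fingers, y is the direction in which the jaws open and shut, and the axes are right-handed (so a half turn about x gives the same grasp; the last joint's range is limited). The gripper opens to 85 mm and grips with 20 to 120 N. Pads are 22 mm wide; open, the fingers measure 114 mm over their backs; the gripper's body (76 mm by 85 mm) begins 54 mm behind the grasp point. The pads swing forward as they close: fully open they stand 13 mm farther back than shut.
Start: joints at [-1.295, 0.308, 1.634, -0, 1.2, -0.07], TCP at [211.817, -588.018, 250.272] pointing down, gripper open.
Joint ranges: [-3.06, 3.06], [-0.79, 1.96], [0.05, 2.63], [-1.19, 4.34], [0.05, 2.64], [-2.94, 2.94]. Speed limits (rad/s): [2.79, 2.79, 3.14, 3.14, 3.14, 3.14].

## Interface

Orientations are given as a rotation vector (axis times angle).
In Python, from bench import robot gives the robot as it stands.
- The arm moves only by the shell command python3 -m crank 'ROWS'. ROWS is JSON, a list of rows, each an object of numbers: "tx", "ty", "tz": the shift along the tool's x, y, z in m; "yaw": the turn about the tool's x in rad; "claw": the closure in counts, from 0 (fully open) to 255 (shut). In form: [{"tx": .., "ty": .., "tz": .., "yaw": .., "claw": ..}, ...]. A call has 1 to 20 rows; each row shifts and turns the commanded pose from where the row before left it, along the tool's axes as they then stand; what a row does not reach is not made up. A row lasts 1/12 s, in which the tool goes at most 41.7 mm and 7.16 degrees, less where a joint would pass 70% of its speed; a pose out of reach is approached as far as the arm can. A call is refused whole if a number of a shift passes 0.0417 or a number of a turn 0.125, either way. A call with a gripper value outside its range is refused whole. The fingers move at their own pace and stop on an object; the grip force is fixed at half the most. Time passes only in rows, so rows that do not move let the fingers close. It gives the time, the measured TCP pose, the force and the opening at its end, in the units of the state.
- robot.observe(): the state, without advancing time (a new reading comes with each control period).
- robot.camera(name): name is "scene" or "side" or "wrist"; returns the picture (480x640x3 uint8, red, green, blue); there is no depth.
- robot.camera_model(name): a dict with "intrinsics" (3x3 intrinsics, pixels), "world_from_camera" (4x4, takes a point from camera to world coordinates); the wrist camera has in their place "T_tool_cam" (4x4, takes a point from camera to tool coordinates, whose origin is the TCP and whose axes are the tool frame's). Camera axes: x right, y down, z forward; pixel columns grow to the right and rows downward; lengths in mm; the calibration is good to about 2 mm. The wrist camera is an equidistant fisheye: a pixel r from the principal point sees the ray r / f radians off the axis. A picture is of the moment at which its call begins: read the wrist's pose just before it. camera_model takes no time and is no camera call.
- robot.job_done(): hands the job in, once; it reports no verdict.
Trained networks look in the newest picture that a camera, given by its name, has taken for a name from the list of things; names that differ only in an ending like _2 or _b are one class to them, and where a whole thing is asked for, a point or a joint stands for the part that bears it (a point fixed in the world has none). Each returns a list of dicts, best first, with "confidence" (0 to 1); they miss things now and then, are a little off and sometimes report something else, mostly with a low value. They report only what shows in the picture. A call takes as long as a camera call. They do not tell look-alikes from the thing itself.
- robot.find_in(target, camera): "rect" ([left, top, width, height] in pixels, round what is visible of it).
- robot.cut_out(target, camera): "pixels" (480x640 bool, what is visible of it) and "rect" ([left, top, width, height] in pixels, round what is visible of it).
The state is a dict: "clock": time; "qpos": joint angles; "dq": joint speeds; "joint_efforts": joint torques, N m; "eef_pos": TCP position; "tool_rot": TCP orientation; "contact_force": force on the tool from outside, world axes, zero at the start; "ft_torque": the same for the moment, N m; "finger_gap": finger opening in mm.
Only numpy, scipy, OpenCV 4.12 (cv2) and the standard library are available. Lean on these libraries where they do the work, as an engineer would, in place of code of your own. Each camera call takes 0.05 s, during which the arm holds its last target.

## Working session

There is one attempt and no reset: what is moved stays moved. The work goes in short steps, Python scripts to look and compute and a shell command to move; the robot and the scene stay as the last step left them, time stands still between calls to the robot, and variables do not carry over. Pictures are saved under pics/ and viewed, and the job is handed in when it is done.

```bash
ls; mkdir -p pics
python3 - <<'E'
from bench import robot
import cv2
print(robot.observe())
for n in ["scene","side","wrist"]:
    im=robot.camera(n); cv2.imwrite(f"pics/{n}0.png",im[:,:,::-1])
    print(n,robot.camera_model(n))
    for t in ["shoe_mid","jig","block_b","wax_tin"]:
        for d in robot.find_in(t,n): print(n,t,d)
print(robot.observe()["clock"])
E
```

```text
pics
{'clock': 0.0, 'qpos': array([-1.29470557e+00,  3.09019939e-01,  1.63519739e+00,  2.46191658e-05,
        1.19970645e+00, -6.96947332e-02]), 'dq': array([ 0.00138353,  0.00060262,  0.00061858, -0.00017693,  0.00083715,
       -0.00069155]), 'joint_efforts': array([-9.93658032e-04, -4.15259564e+01, -2.76666105e+01, -2.55585619e-04,
        1.02440818e-02,  5.38446855e-06]), 'eef_pos': array([ 211.60408425, -587.25418129,  249.03256979]), 'tool_rot': array([ 2.03427013,  0.35768405, -2.03471898]), 'contact_force': array([ 0.0859077 , -1.11668279,  0.81671839]), 'ft_torque': array([ 0.05685371,  0.00614838, -0.0094983 ]), 'finger_gap': 85.19264578674608}
scene {'intrinsics': array([[551.57451063,   0.        , 329.10926932],
       [  0.        , 551.57451063, 242.76531342],
       [  0.        ,   0.        ,   1.        ]]), 'world_from_camera': array([[-8.87315144e-01, -3.50903170e-01,  2.99230346e-01,
         3.27308383e+02],
       [-4.61088339e-01,  6.63335827e-01, -5.89392165e-01,
         8.38351306e+02],
       [ 8.32936993e-03, -6.60948217e-01, -7.50385285e-01,
         
[... 1325 characters left out ...]
4], 'confidence': 0.95}
side block_b {'rect': [291.6, 194.1, 43.7, 30.7], 'confidence': 0.72}
side wax_tin {'rect': [358.5, 215.6, 25.1, 25.8], 'confidence': 0.86}
wrist {'intrinsics': array([[371.64829954,   0.        , 319.81147012],
       [  0.        , 371.64829954, 241.91651847],
       [  0.        ,   0.        ,   1.        ]]), 'T_tool_cam': array([[ 1.26570788e-03, -3.05414822e-01,  9.52218559e-01,
        -1.23305949e+02],
       [ 9.99998764e-01,  1.27520182e-03, -9.20209722e-04,
         4.31307451e-01],
       [-9.33225149e-04,  9.52218546e-01,  3.05416059e-01,
        -7.81094432e+01],
       [ 0.00000000e+00,  0.00000000e+00,  0.00000000e+00,
         1.00000000e+00]])}
0.75
```

View pics/scene0.png

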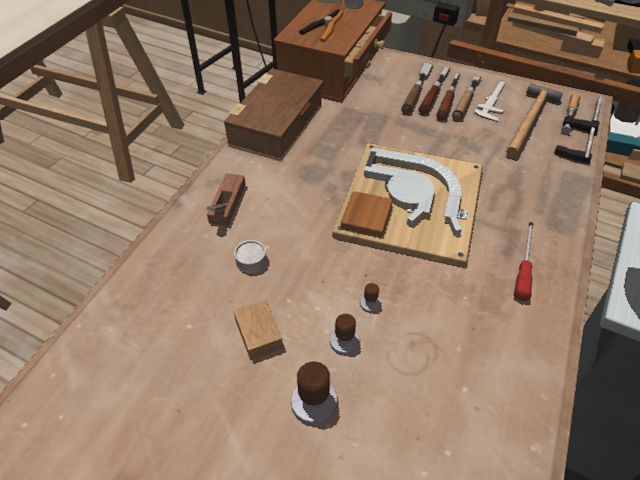

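View pics/side0.png

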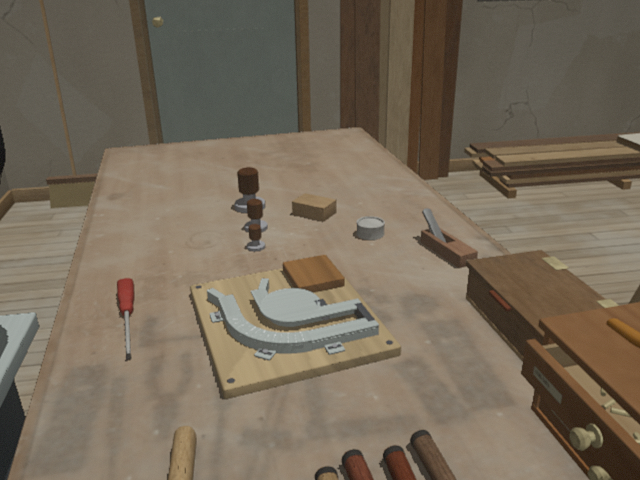

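View pics/wrist0.png

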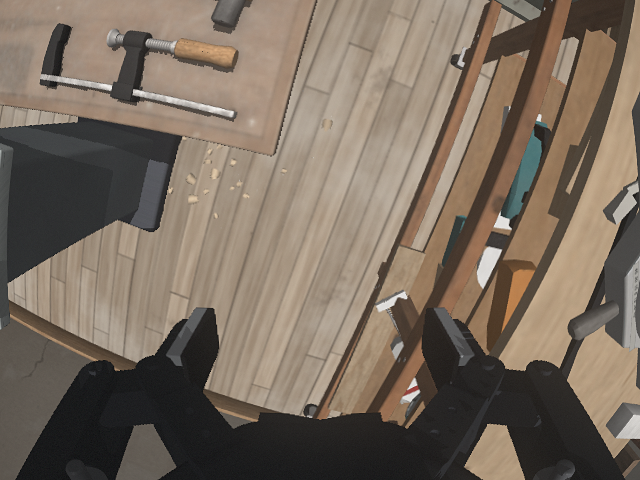

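```bash
cat > h.py <<'E'
import numpy as np, cv2
from bench import robot
def cam(n):
    m=robot.camera_model(n); return m["intrinsics"],m["world_from_camera"]
def ray(n,uv):
    K,T=cam(n); d=np.linalg.inv(K)@[uv[0],uv[1],1.]; return T[:3,3],T[:3,:3]@d
def onz(n,uv,z):
    o,d=ray(n,uv); return o+d*(z-o[2])/d[2]
def proj(n,P):
    K,T=cam(n); P=np.atleast_2d(P); c=(P-T[:3,3])@T[:3,:3]; q=c@K.T; return q[:,:2]/q[:,2:]
def crop(src,x,y,w,h,s,dst):
    im=cv2.imread(src)[y:y+h,x:x+w]; cv2.imwrite(dst,cv2.resize(im,None,fx=s,fy=s,interpolation=cv2.INTER_CUBIC))
E
python3 - <<'E'
from h import *
crop("pics/scene0.png",325,135,170,135,4.5,"pics/sc_jig.png")
crop("pics/side0.png",180,245,230,160,3.4,"pics/si_jig.png")
crop("pics/scene0.png",270,270,130,160,3.7,"pics/sc_shoes.png")
for c,bx in [("scene",[(357.9,281.7,23.9,32.2),(327.2,313,35,43.3),(288.7,358.7,47.2,68.3)]),("side",[(245,201.4,19,28),(247.1,223.6,21.1,29.3),(234.1,168.9,31.9,45.5)])]:
    for l,t,w,h in bx:
        # disc bottom row, width at z~5
        p=onz(c,(l+w/2,t+h),0); a=onz(c,(l,t+h*.7),5); b=onz(c,(l+w,t+h*.7),5); print(c,p.round(0),"width",np.linalg.norm(a-b).round(1))
E
```

```text
scene [501. 341.   0.] width 40.4
scene [503. 433.   0.] width 55.9
scene [493. 557.   0.] width 69.3
side [512. 402.   0.] width 40.1
side [512. 295.   0.] width 40.9
side [507. 481.   0.] width 73.1
```

View pics/sc_jig.png

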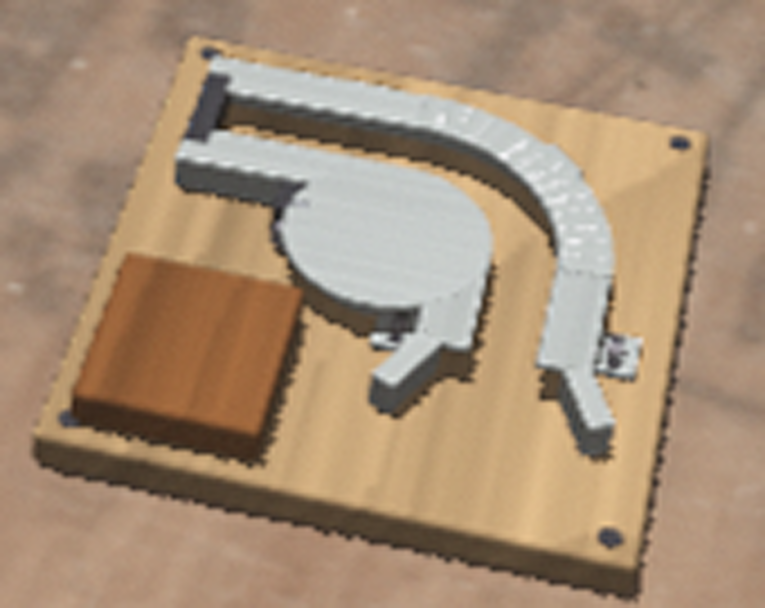

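View pics/si_jig.png

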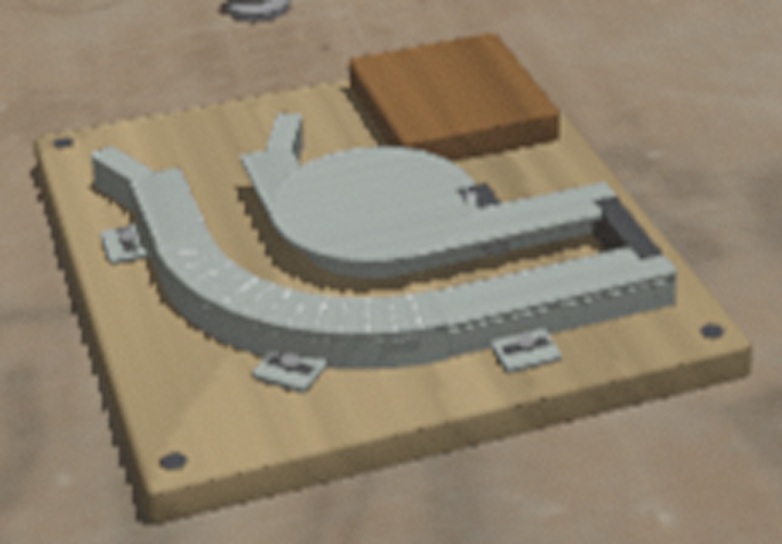

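View pics/sc_shoes.png

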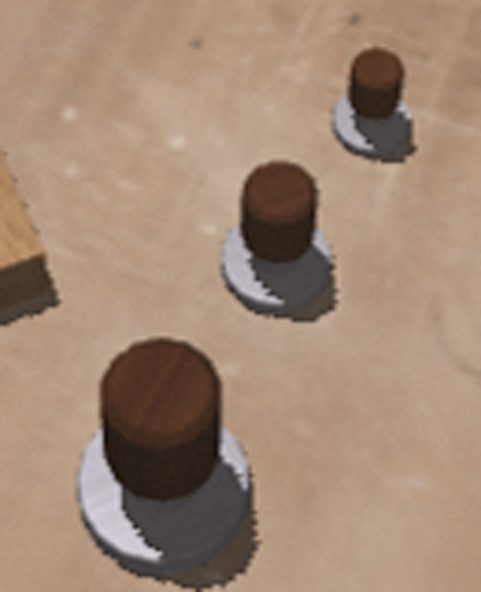

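```bash
cat > fit.py <<'E'
from h import *
from scipy.optimize import least_squares
S=lambda u,v:("scene",(325+u/4.5,135+v/4.5))
D=lambda u,v:("side",(180+u/3.4,245+v/3.4))
B=[(S(195,38),(125,-138)),(S(708,133),(-125,-138)),(S(638,572),(-125,138)),(S(38,432),(125,138)),
   (D(36,138),(-125,138)),(D(150,494),(-125,-138)),(D(750,350),(125,-138))]
def w(p,xy,z):
    c,s=np.cos(p[2]),np.sin(p[2]); return np.array([p[0]+c*xy[0]-s*xy[1],p[1]+s*xy[0]+c*xy[1],z])
def res(p): return np.concatenate([proj(o[0],w(p,xy,18))[0]-o[1] for o,xy in B])
r=least_squares(res,[530,0,0]); p=r.x; print("board",p.round(4)); print(r.fun.reshape(-1,2).round(1).tolist())
for cm in("scene","side"):
    rr=least_squares(lambda p:np.concatenate([proj(o[0],w(p,xy,18))[0]-o[1] for o,xy in B if o[0]==cm]),[530,0,0]); print(cm,rr.x.round(4))
# track pts (z=36): lip edges
def back(o,z=36):
    P=onz(o[0],o[1],z); c,s=np.cos(p[2]),np.sin(p[2]); d=P[:2]-p[:2]; return np.array([c*d[0]+s*d[1],-s*d[0]+c*d[1]])
for nm,o in [("outer lip mouth (-74,47.5)",S(540,362)),("inner lip mouth(-46,47.5)",S(475,345)),("outer lip last leg y=-86.5",S(330,116)),("inner last y=-58.5",S(330,155)),("stop top outer edge",S(222,90)),
  ("outer lip mouth",D(155,178)),("inner lip mouth",D(258,190)),("inner last",D(480,246)),("outer last",D(480,300)),("stop left face top",D(632,255)),("rest centre (72,82)",S(190,350))]:
    print(nm,back(o).round(1))
np.save("board.npy",p)
for n in ["loading",(-60,105.5)],["mouth",(-60,47.5)],["home",(65,-72.5)]: print(n[0],w(p,n[1],18).round(1))
print("shoe scene top",onz("scene",(270+279/3.7,270+186/3.7),62).round(1),"disc",onz("scene",(270+276/3.7,270+262/3.7),10).round(1))
E
python3 fit.py
python3 -c "
from h import *
crop('pics/side0.png',225,160,60,100,6,'pics/si_shoes.png')"
```

```text
board [5.410725e+02 5.663620e+01 1.928000e-01]
[[-0.8, -2.5], [1.2, -1.7], [0.5, -2.0], [-1.3, -0.9], [-1.5, -1.3], [-1.9, -1.2], [1.0, -2.6]]
scene [5.392176e+02 6.055410e+01 1.924000e-01]
side [5.421454e+02 5.337010e+01 1.883000e-01]
outer lip mouth (-74,47.5) [-70.3  57.3]
inner lip mouth(-46,47.5) [-42.9  55.3]
outer lip last leg y=-86.5 [ 44.7 -70.9]
inner last y=-58.5 [ 39.2 -44.5]
stop top outer edge [ 96.  -74.4]
outer lip mouth [-81.3  45.9]
inner lip mouth [-40.4  19.1]
inner last [ 36.3 -58.5]
outer last [ 22.9 -95.1]
stop left face top [ 93.3 -88. ]
rest centre (72,82) [70.1 92.6]
loading [462.  148.7  18. ]
mouth [473.1  91.8  18. ]
home [618.8  -2.1  18. ]
shoe scene top [515.6 409.2  62. ] disc [513.4 413.1  10. ]
```

View pics/si_shoes.png

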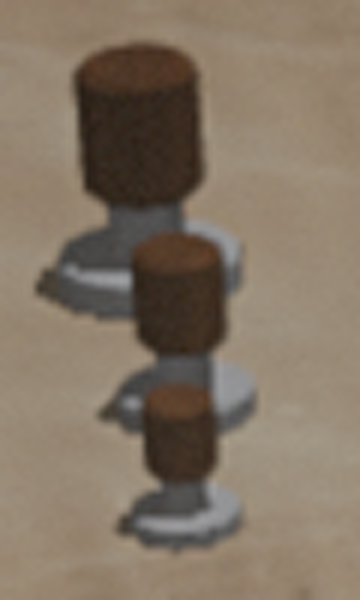

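```bash
cat >> h.py <<'E'
from scipy.spatial.transform import Rotation as Ro
def toolR(s=None):
    s=s or robot.observe(); return Ro.from_rotvec(s["tool_rot"]).as_matrix()
def togo(target,dirY=None):
    """print shift in tool axes to world target (mm), yaw to bring tool y to world angle"""
    s=robot.observe(); R=toolR(s); print("shift tool m",(R.T@(np.array(target)-s["eef_pos"])/1000).round(4),"tool y ang",np.arctan2(R[1,1],R[0,1]).round(4),"z ang",np.arctan2(R[1,2],R[0,2]).round(4))
def wray(uv,s):
    m=robot.camera_model("wrist");K=m["intrinsics"];T=m["T_tool_cam"]
    d=np.array([uv[0]-K[0,2],uv[1]-K[1,2]]);r=np.hypot(*d);th=r/K[0,0]
    c=np.array([*(d/max(r,1e-9)*np.sin(th)),np.cos(th)]); R=toolR(s)
    return s["eef_pos"]+R@T[:3,3],R@T[:3,:3]@c
def wonz(uv,z,s):
    o,d=wray(uv,s);return o+d*(z-o[2])/d[2]
def wproj(P,s):
    m=robot.camera_model("wrist");K=m["intrinsics"];T=m["T_tool_cam"];R=toolR(s)
    P=np.atleast_2d(P);c=((P-s["eef_pos"])@R-T[:3,3])@T[:3,:3]
    r=np.hypot(c[:,0],c[:,1]);th=np.arctan2(r,c[:,2]);return K[:2,2]+c[:,:2]/r[:,None]*(th*K[0,0])[:,None]
def snap(n,name):
    import pickle
    s=robot.observe(); im=robot.camera(n); cv2.imwrite(f"pics/{name}.png",im[:,:,::-1]); pickle.dump(s,open(f"pics/{name}.pkl","wb")); return s
def brief():
    s=robot.observe();R=toolR(s);print("t",round(s["clock"],2),"eef",s["eef_pos"].round(1),"F",s["contact_force"].round(1),"gap",round(s["finger_gap"],1),"y",np.arctan2(R[1,1],R[0,1]).round(3),"q",s["qpos"].round(2))
E
python3 - <<'E'
from h import *
print(toolR().round(3)); brief()
togo((450,-100,250))
E
```

```text
[[ 0.     0.339 -0.941]
 [-0.    -0.941 -0.339]
 [-1.     0.    -0.   ]]
t 0.75 eef [ 211.8 -588.1  250.3] F [-0.4  0.5 -0.1] gap 85.2 y -1.225 q [-1.29  0.31  1.63  0.    1.2  -0.07]
shift tool m [ 3.000e-04 -3.784e-01 -3.895e-01] tool y ang -1.225 z ang -2.7958
```

Run:
```python
from h import *
togo((565,60,200))
```

```text
shift tool m [ 0.0503 -0.49   -0.5519] tool y ang -1.225 z ang -2.7958
```

```bash
python3 -m crank '[{"tx":0,"ty":-0.0245,"tz":-0.0276},{"tx":0,"ty":-0.0245,"tz":-0.0276},{"tx":0,"ty":-0.0245,"tz":-0.0276},{"tx":0,"ty":-0.0245,"tz":-0.0276},{"tx":0,"ty":-0.0245,"tz":-0.0276},{"tx":0,"ty":-0.0245,"tz":-0.0276},{"tx":0,"ty":-0.0245,"tz":-0.0276},{"tx":0,"ty":-0.0245,"tz":-0.0276},{"tx":0,"ty":-0.0245,"tz":-0.0276},{"tx":0,"ty":-0.0245,"tz":-0.0276},{"tx":0.005,"ty":-0.0245,"tz":-0.0276},{"tx":0.005,"ty":-0.0245,"tz":-0.0276},{"tx":0.005,"ty":-0.0245,"tz":-0.0276},{"tx":0.005,"ty":-0.0245,"tz":-0.0276},{"tx":0.005,"ty":-0.0245,"tz":-0.0276},{"tx":0.005,"ty":-0.0245,"tz":-0.0276},{"tx":0.005,"ty":-0.0245,"tz":-0.0276},{"tx":0.005,"ty":-0.0245,"tz":-0.0276},{"tx":0.005,"ty":-0.0245,"tz":-0.0276},{"tx":0.005,"ty":-0.0245,"tz":-0.0276}]'
python3 -m crank '[{"yaw":0.077},{"yaw":0.077},{},{}]'
python3 - <<'E'
from h import *
brief(); snap("wrist","w1"); snap("side","s1")
E
```

```text
t 0.75 eef [ 211.8 -588.1  250.3] F [-0.4  0.5 -0.1] gap 85.2 y -1.225 q [-1.29  0.31  1.63  0.    1.2  -0.07]invalid input
invalid input
```

View pics/w1.png

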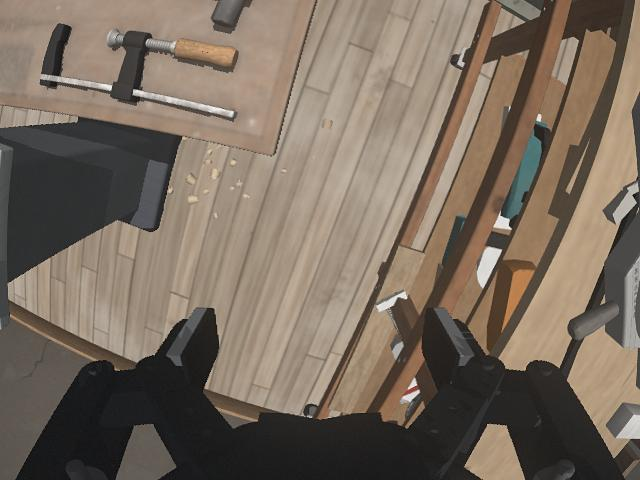

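```bash
python3 -m crank '[{"tx":0,"ty":-0.0245,"tz":-0.0276,"yaw":0,"claw":0},{"tx":0,"ty":-0.0245,"tz":-0.0276,"yaw":0,"claw":0},{"tx":0,"ty":-0.0245,"tz":-0.0276,"yaw":0,"claw":0},{"tx":0,"ty":-0.0245,"tz":-0.0276,"yaw":0,"claw":0},{"tx":0,"ty":-0.0245,"tz":-0.0276,"yaw":0,"claw":0},{"tx":0,"ty":-0.0245,"tz":-0.0276,"yaw":0,"claw":0},{"tx":0,"ty":-0.0245,"tz":-0.0276,"yaw":0,"claw":0},{"tx":0,"ty":-0.0245,"tz":-0.0276,"yaw":0,"claw":0},{"tx":0,"ty":-0.0245,"tz":-0.0276,"yaw":0,"claw":0},{"tx":0,"ty":-0.0245,"tz":-0.0276,"yaw":0,"claw":0},{"tx":0.005,"ty":-0.0245,"tz":-0.0276,"yaw":0,"claw":0},{"tx":0.005,"ty":-0.0245,"tz":-0.0276,"yaw":0,"claw":0},{"tx":0.005,"ty":-0.0245,"tz":-0.0276,"yaw":0,"claw":0},{"tx":0.005,"ty":-0.0245,"tz":-0.0276,"yaw":0,"claw":0},{"tx":0.005,"ty":-0.0245,"tz":-0.0276,"yaw":0,"claw":0},{"tx":0.005,"ty":-0.0245,"tz":-0.0276,"yaw":0,"claw":0},{"tx":0.005,"ty":-0.0245,"tz":-0.0276,"yaw":0,"claw":0},{"tx":0.005,"ty":-0.0245,"tz":-0.0276,"yaw":0,"claw":0},{"tx":0.005,"ty":-0.0245,"tz":-0.0276,"yaw":0,"claw":0},{"tx":0.005,"ty":-0.0245,"tz":-0.0276,"yaw":0,"claw":0}]'
python3 -c "
from h import *
brief()"
```

```text
clock: 2.52
eef_pos: [565.8, 61.9, 200.2]
tool_rot: [2.034, 0.355, -2.033]
contact_force: [-0.3, -0.2, 0.0]
finger_gap: 85.4
t 2.52 eef [565.8  61.9 200.2] F [-0.3 -0.2  0. ] gap 85.4 y -1.225 q [ 0.03  0.25  1.81 -0.    1.08  1.26]
```

```bash
python3 -m crank '[{"tx":0,"ty":0,"tz":0,"yaw":0.077,"claw":0},{"tx":0,"ty":0,"tz":0,"yaw":0.077,"claw":0},{"tx":0,"ty":0,"tz":0,"yaw":0,"claw":0},{"tx":0,"ty":0,"tz":0,"yaw":0,"claw":0}]'
python3 - <<'E'
from h import *
brief(); snap("wrist","w1"); brief()
E
```

```text
clock: 2.85
eef_pos: [565.0, 60.2, 200.2]
tool_rot: [2.119, 0.206, -2.12]
contact_force: [0.5, 0.7, 0.3]
finger_gap: 85.2
t 2.85 eef [565.   60.2 200.2] F [0.5 0.7 0.3] gap 85.2 y -1.377 q [ 0.03  0.25  1.81 -0.    1.08  1.41]
t 2.9 eef [565.   59.9 200.3] F [-0.8 -0.4  0.6] gap 85.1 y -1.377 q [ 0.03  0.25  1.81 -0.    1.08  1.41]
```

View pics/w1.png

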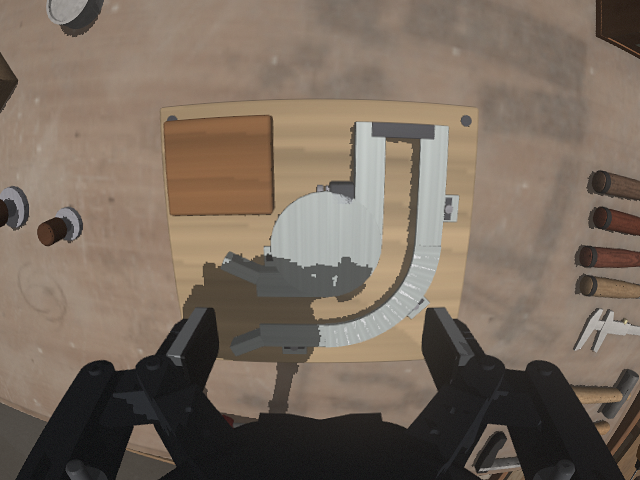

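Run:
```python
from h import *
crop("pics/w1.png",155,95,165,135,4.8,"pics/w1a.png")
crop("pics/w1.png",320,95,165,135,4.8,"pics/w1b.png")
crop("pics/w1.png",170,230,165,135,4.8,"pics/w1c.png")
crop("pics/w1.png",320,230,165,135,4.8,"pics/w1d.png")
```

```text
(no output)
```

View pics/w1a.png

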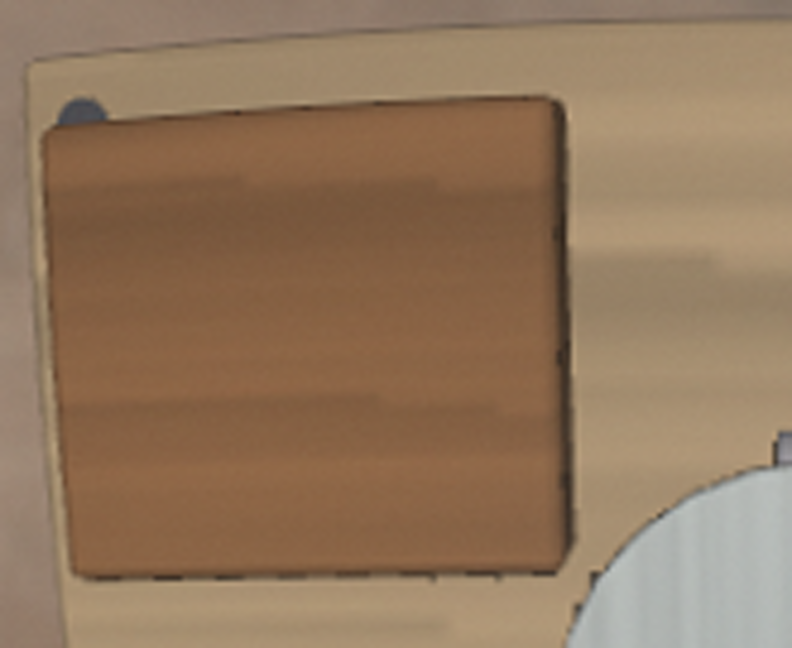

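View pics/w1b.png

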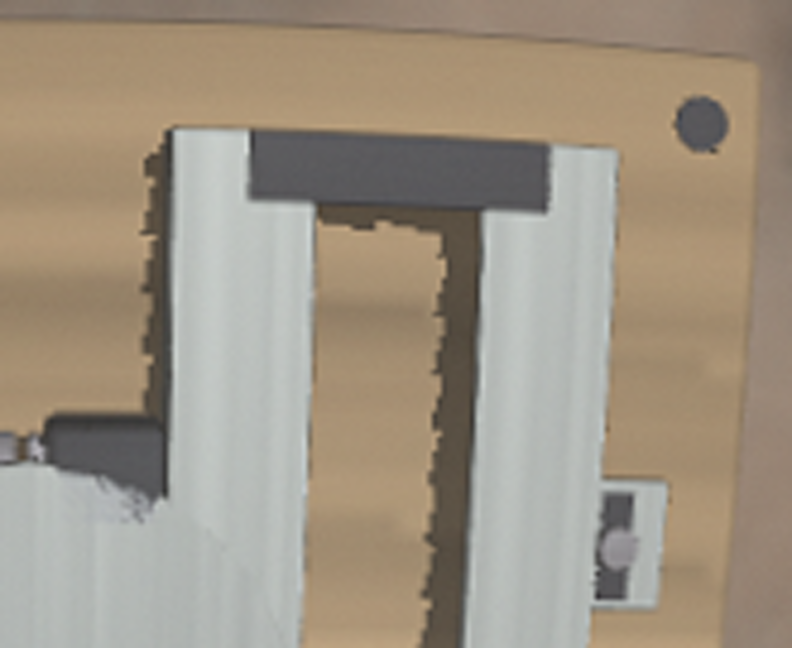

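View pics/w1c.png

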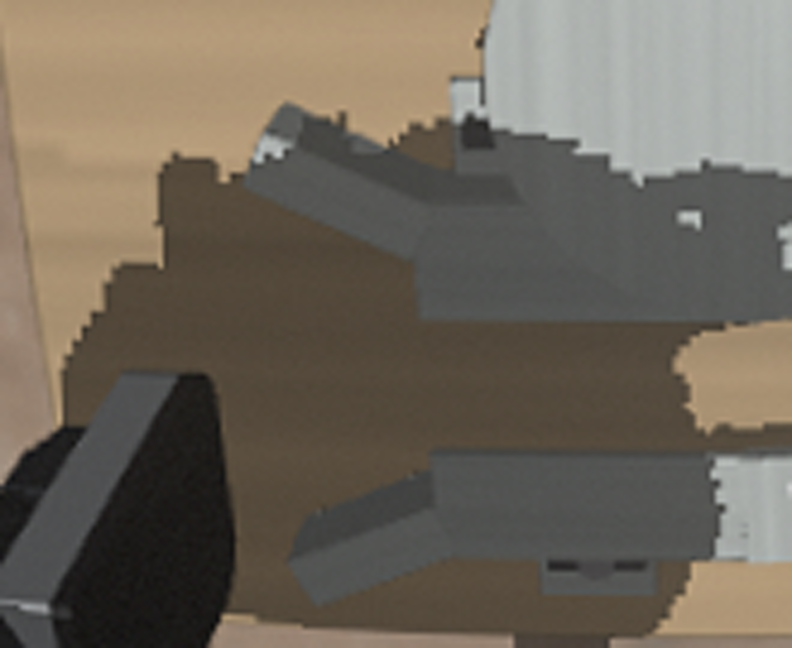

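View pics/w1d.png

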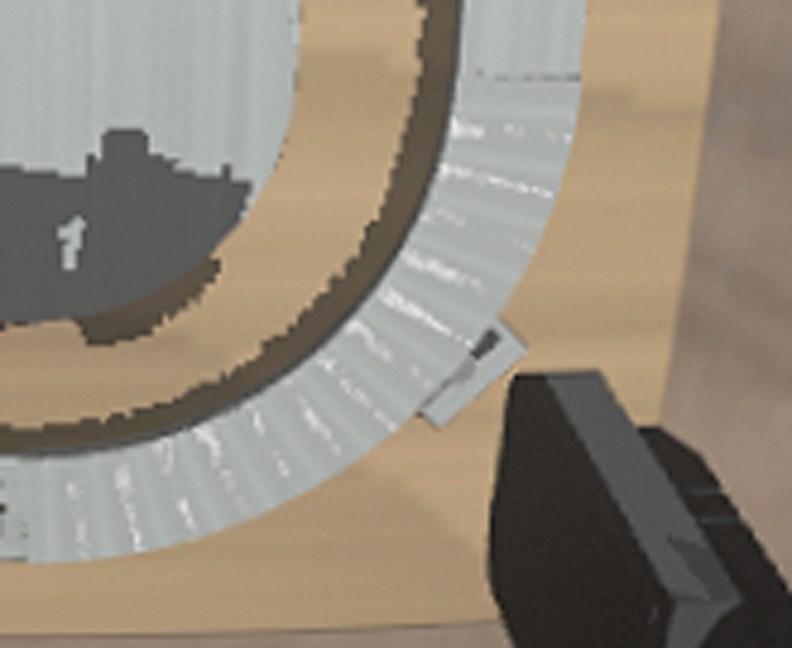

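```bash
cat > fitw.py <<'E'
from h import *; import pickle
from scipy.optimize import least_squares
s=pickle.load(open("pics/w1.pkl","rb"))
A=lambda u,v:(155+u/4.8,95+v/4.8)
Bb=lambda u,v:(320+u/4.8,95+v/4.8)
C=lambda u,v:(170+u/4.8,230+v/4.8)
D=lambda u,v:(320+u/4.8,230+v/4.8)
obs=[(A(28,63),125,138,18),(A(400,27),125,None,18),(Bb(758,65),125,-138,18),(Bb(100,22),125,None,18),
(A(68,645),None,138,18),(C(8,60),None,138,18),(C(55,400),None,138,18),(D(715,20),None,-138,18),(D(690,250),None,-138,18),
(C(700,636),-125,None,18),(D(150,634),-125,None,18),
(A(45,145),None,127,36),(A(70,540),None,127,36),(A(300,109),112,None,36),(A(300,575),32,None,36),(A(562,300),None,37,36)]
def bf(uv,z,p):
    P=wonz(uv,z,s); c,sn=np.cos(p[2]),np.sin(p[2]); d=P[:2]-p[:2]; return np.array([c*d[0]+sn*d[1],-sn*d[0]+c*d[1]])
def res(p):
    r=[]
    for uv,x,y,z in obs:
        q=bf(uv,z+(p[3] if len(p)>3 else 0),p)
        if x is not None:r.append(q[0]-x)
        if y is not None:r.append(q[1]-y)
    return r
for p0 in ([541,57,.19],[541,57,.19,0]):
    r=least_squares(res,p0); print(r.x.round(3),np.round(r.fun,1))
    p=r.x; dz=p[3] if len(p)>3 else 0
    for nm,uv in [("inner lip mouth (-46,47.5)",C(419,321)),("outer lip mouth(-74,47.5)",C(432,452)),("inner last (,-58.5)",Bb(313,250)),("outer last (,-86.5)",Bb(480,250)),
        ("inner last",Bb(304,550)),("outer last",Bb(468,550)),("stop (89,)",Bb(400,206)),("inner lip first(-46,)",C(600,321)),("outer lip first(-74,)",C(600,452)),("outer lip first",C(700,455))]:
        print("  ",nm,bf(uv,36+dz,p).round(1))
np.save("boardw.npy",least_squares(res,[541,57,.19,0]).x)
E
python3 fitw.py
```

```text
[5.41926e+02 5.50650e+01 1.96000e-01] [-0.9 -1.6  0.  -1.7  3.2 -0.9 -1.3 -2.3 -1.5  3.3  2.1  1.7  1.8 -1.3
 -0.9 -0.9  0.8  0.3]
   inner lip mouth (-46,47.5) [-40.6  54.8]
   outer lip mouth(-74,47.5) [-68.1  54.3]
   inner last (,-58.5) [ 86.6 -50.3]
   outer last (,-86.5) [ 87.6 -78.2]
   inner last [ 36.6 -50.4]
   outer last [ 37.  -78.8]
   stop (89,) [ 94.2 -64.5]
   inner lip first(-46,) [-40.2  21.9]
   outer lip first(-74,) [-67.5  22.7]
   outer lip first [-68.    4.1]
[ 5.41011e+02  5.55970e+01  1.95000e-01 -4.36600e+00] [ 0.  -0.2  1.  -0.4  0.8  0.2 -0.  -1.  -0.4  0.7 -0.6 -0.8 -0.5  0.
  0.3 -0.1  0.4  0.3]
   inner lip mouth (-46,47.5) [-42.   54.9]
   outer lip mouth(-74,47.5) [-70.   54.3]
   inner last (,-58.5) [ 87.2 -51.6]
   outer last (,-86.5) [ 88.3 -80. ]
   inner last [ 36.5 -51.8]
   outer last [ 36.9 -80.6]
   stop (89,) [ 95. -66.]
   inner lip first(-46,) [-41.6  21.4]
   outer lip first(-74,) [-69.3  22.2]
   outer lip first [-69.8   3.3]
```

```bash
python3 -m crank '[{"tx":0.0055,"ty":-0.039,"tz":-0.0019,"yaw":0,"claw":70},{"tx":0.0055,"ty":-0.039,"tz":-0.0019,"yaw":0,"claw":70},{"tx":0.0055,"ty":-0.039,"tz":-0.0019,"yaw":0,"claw":70},{"tx":0.0055,"ty":-0.039,"tz":-0.0019,"yaw":0,"claw":70},{"tx":0.0055,"ty":-0.039,"tz":-0.0019,"yaw":0,"claw":70},{"tx":0.0055,"ty":-0.039,"tz":-0.0019,"yaw":0,"claw":70},{"tx":0.0055,"ty":-0.039,"tz":-0.0019,"yaw":0,"claw":70},{"tx":0.0055,"ty":-0.039,"tz":-0.0019,"yaw":0,"claw":70},{"tx":0.0055,"ty":-0.039,"tz":-0.0019,"yaw":0,"claw":70},{"tx":0,"ty":0,"tz":0,"yaw":0,"claw":70},{"tx":0,"ty":0,"tz":0,"yaw":0,"claw":70}]'
python3 - <<'E'
from h import *
brief(); snap("wrist","w2")
for d in robot.find_in("shoe_mid","wrist"): print(d)
E
```

```text
clock: 3.82
eef_pos: [514.2, 409.2, 150.4]
tool_rot: [2.118, 0.208, -2.119]
contact_force: [-0.9, 0.1, -0.3]
finger_gap: 62.0
t 3.82 eef [514.2 409.2 150.4] F [-0.9  0.1 -0.3] gap 62.0 y -1.375 q [ 0.61  0.47  1.62 -0.    1.05  1.98]
{'rect': [98.3, 168.3, 120.5, 111.4], 'confidence': 0.82}
{'rect': [407.4, 232.4, 49.5, 60.6], 'confidence': 0.62}
{'rect': [292.7, 198.3, 60.9, 81.7], 'confidence': 0.56}
```

View pics/w2.png

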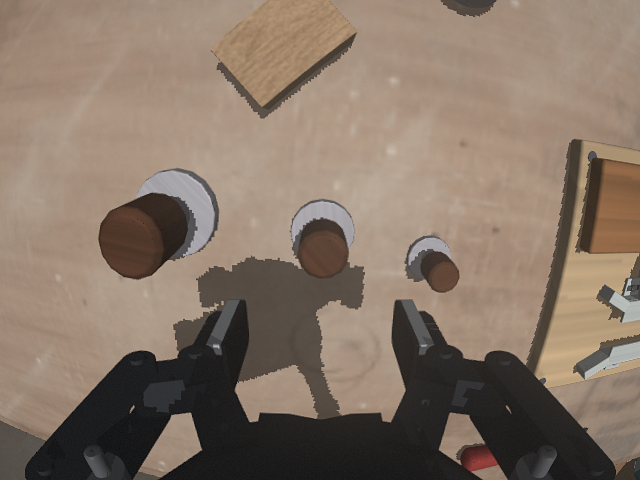

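Run:
```python
from h import *; import pickle
s=pickle.load(open("pics/w2.pkl","rb"))
for dz in(0,-4):
    print(wonz((324,255),62+dz,s).round(1),wonz((323,231),10+dz,s).round(1), "disc w",np.linalg.norm(wonz((291.5,229),10+dz,s)-wonz((354.5,229),10+dz,s)).round(1),"small",np.linalg.norm(wonz((406,255),8+dz,s)-wonz((452,255),8+dz,s)).round(1),"big",np.linalg.norm(wonz((135,214),14+dz,s)-wonz((218,214),14+dz,s)).round(1), "knob d",np.linalg.norm(wonz((299,252),62+dz,s)-wonz((349,252),62+dz,s)).round(1))
crop("pics/w2.png",260,170,130,130,5,"pics/w2a.png")
```

```text
[516.6 406.8  62. ] [516.7 407.1  10. ] disc w 46.6 small 38.2 big 69.7 knob d 30.2
[515.2 406.5  58. ] [515.5 406.8   6. ] disc w 47.3 small 38.8 big 70.7 knob d 30.8
```

View pics/w2a.png

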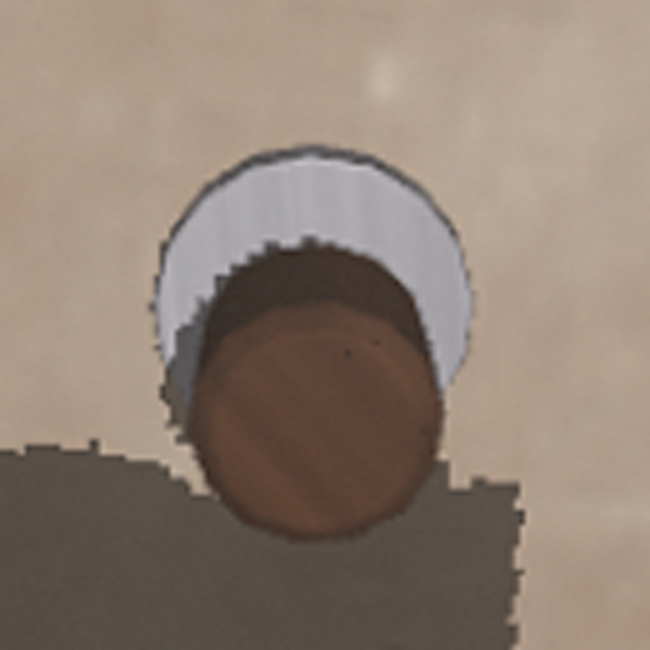

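```bash
python3 -m crank '[{"tx":0,"ty":0.0028,"tz":-0.0013,"yaw":0,"claw":70},{"tx":0.026,"ty":0,"tz":0,"yaw":0,"claw":70},{"tx":0.026,"ty":0,"tz":0,"yaw":0,"claw":70},{"tx":0.026,"ty":0,"tz":0,"yaw":0,"claw":70},{"tx":0.026,"ty":0,"tz":0,"yaw":0,"claw":70},{"tx":0,"ty":0,"tz":0,"yaw":0,"claw":70},{"tx":0,"ty":0,"tz":0,"yaw":0,"claw":70}]'
python3 - <<'E'
from h import *
brief(); snap("wrist","w3"); snap("scene","sc3"); crop("pics/sc3.png",260,230,160,200,3,"pics/sc3a.png")
E
```

```text
clock: 4.5
eef_pos: [516.1, 402.8, 45.4]
tool_rot: [2.117, 0.199, -2.125]
contact_force: [0.2, 0.2, 0.3]
finger_gap: 61.8
t 4.5 eef [516.1 402.8  45.4] F [0.2 0.2 0.3] gap 61.8 y -1.381 q [ 0.6   0.61  1.66 -0.    0.88  1.98]
```

View pics/w3.png

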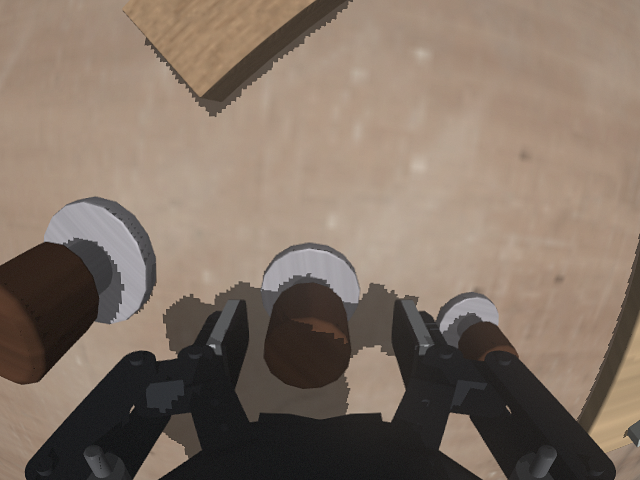

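View pics/sc3a.png

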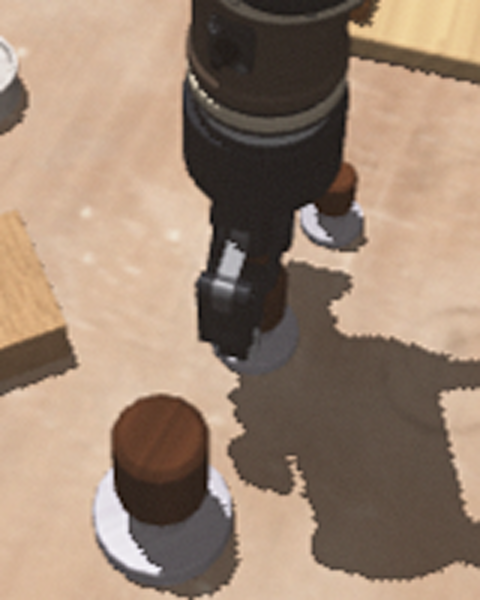

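```bash
python3 -m crank '[{"tx":0,"ty":-0.0035,"tz":0,"yaw":0,"claw":70},{"tx":0,"ty":0,"tz":0,"yaw":0,"claw":130},{"tx":0,"ty":0,"tz":0,"yaw":0,"claw":130},{"tx":0,"ty":0,"tz":0,"yaw":0,"claw":130}]'
python3 - <<'E'
from h import *
brief(); snap("wrist","w4");brief()
E
```

```text
clock: 4.93
eef_pos: [516.6, 409.5, 48.1]
tool_rot: [2.123, 0.205, -2.119]
contact_force: [-0.5, 0.4, 0.1]
finger_gap: 41.8
t 4.93 eef [516.6 409.5  48.1] F [-0.5  0.4  0.1] gap 41.8 y -1.379 q [ 0.6   0.61  1.65 -0.    0.88  1.98]
t 4.98 eef [516.4 409.3  47.7] F [-0.4 -1.1  0.2] gap 41.7 y -1.379 q [ 0.6   0.61  1.66 -0.    0.88  1.98]
```

View pics/w4.png

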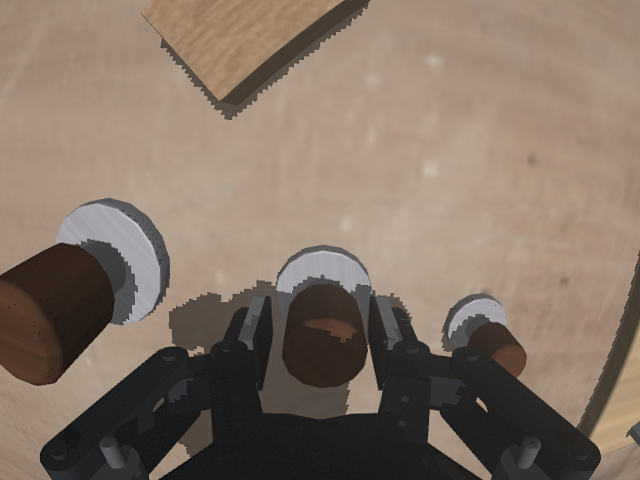

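```bash
python3 -m crank '[{"tx":0.002,"ty":-0.001,"tz":0,"yaw":0,"claw":130},{"tx":0,"ty":0,"tz":0,"yaw":0,"claw":200},{"tx":0,"ty":0,"tz":0,"yaw":0,"claw":200},{"tx":0,"ty":0,"tz":0,"yaw":0,"claw":200},{"tx":0,"ty":0,"tz":0,"yaw":0,"claw":200}]'
python3 - <<'E'
from h import *
brief()
E
python3 -m crank '[{"tx":-0.01,"ty":0,"tz":0,"yaw":0,"claw":200},{"tx":-0.02,"ty":0,"tz":0,"yaw":0,"claw":200},{"tx":-0.02,"ty":0,"tz":0,"yaw":0,"claw":200},{"tx":-0.01,"ty":0,"tz":0,"yaw":0,"claw":200},{"tx":0,"ty":0,"tz":0,"yaw":0,"claw":200},{"tx":0,"ty":0,"tz":0,"yaw":0,"claw":200},{"tx":0,"ty":0,"tz":0,"yaw":0,"claw":200}]'
python3 - <<'E'
from h import *
brief(); snap("wrist","w5");brief()
snap("side","s5");crop("pics/s5.png",200,120,120,140,4,"pics/s5a.png")
E
```

```text
clock: 5.4
eef_pos: [516.0, 410.0, 44.9]
tool_rot: [2.121, 0.204, -2.121]
contact_force: [0.5, 0.4, 0.8]
finger_gap: 30.4
t 5.4 eef [516.  410.   44.9] F [0.5 0.4 0.8] gap 30.4 y -1.379 q [0.61 0.61 1.65 0.   0.87 1.98]
clock: 5.98
eef_pos: [514.9, 409.2, 103.6]
tool_rot: [2.118, 0.203, -2.122]
contact_force: [0.3, 0.8, -2.3]
finger_gap: 30.3
t 5.98 eef [514.9 409.2 103.6] F [ 0.3  0.8 -2.3] gap 30.3 y -1.379 q [0.61 0.53 1.64 0.   0.97 1.98]
t 6.03 eef [514.7 409.  103.1] F [ 0.2 -0.6 -2.4] gap 30.3 y -1.379 q [0.61 0.53 1.64 0.   0.97 1.98]
```

View pics/w5.png

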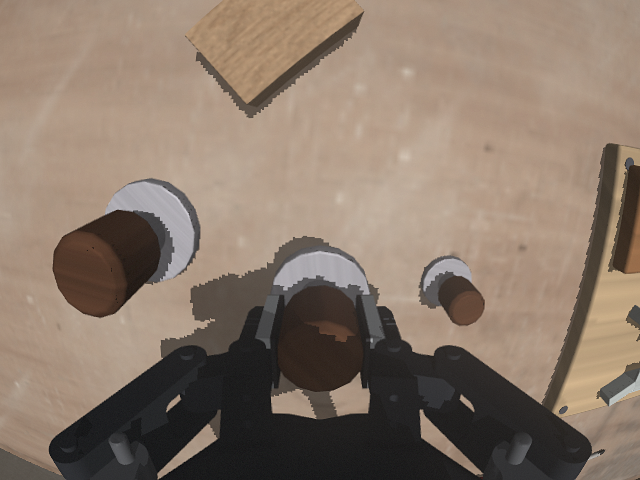

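View pics/s5a.png

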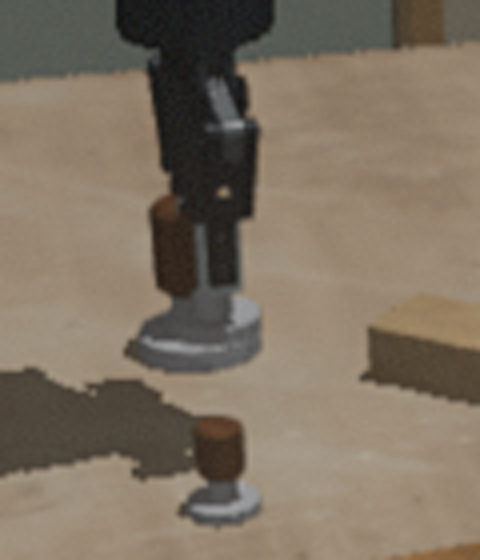

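Run:
```python
from h import *; import pickle
s=pickle.load(open("pics/w5.pkl","rb")); R=toolR(s)
ob=lambda t: s["eef_pos"]+R@np.array(t,float)
for dz in(0,5,10,12):
    print(dz,"top ctr",wproj(ob((-17,0,dz)),s).round(0),"top +z edge",wproj(ob((-17,0,dz+16)),s).round(0),"top side",wproj(ob((-17,-16,dz)),s).round(0),"disc -z edge",wproj(ob((35,0,dz-24)),s).round(0),"disc side",wproj(ob((35,24,dz)),s).round(0))
crop("pics/w5.png",230,230,180,180,3.3,"pics/w5a.png")
```

```text
0 top ctr [[319. 362.]] top +z edge [[319. 396.]] top side [[273. 361.]] disc -z edge [[319. 249.]] disc side [[370. 297.]]
5 top ctr [[319. 373.]] top +z edge [[319. 405.]] top side [[274. 373.]] disc -z edge [[319. 259.]] disc side [[369. 306.]]
10 top ctr [[319. 384.]] top +z edge [[319. 415.]] top side [[275. 383.]] disc -z edge [[319. 270.]] disc side [[368. 315.]]
12 top ctr [[319. 388.]] top +z edge [[319. 418.]] top side [[275. 387.]] disc -z edge [[319. 274.]] disc side [[368. 319.]]
```

View pics/w5a.png

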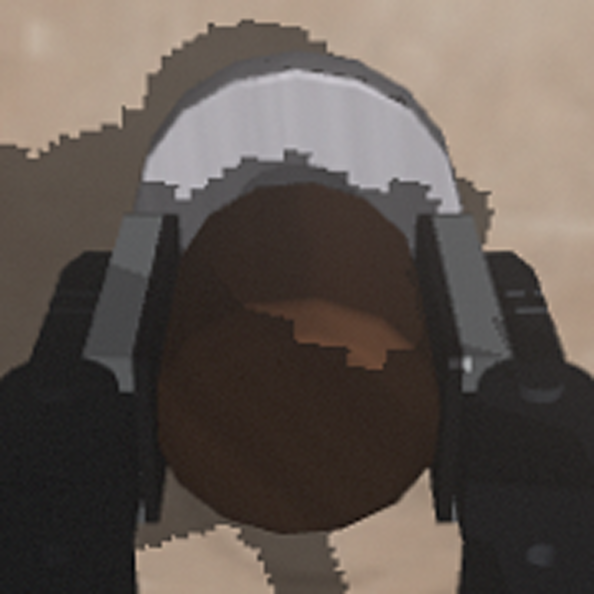

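```bash
python3 -m crank '[{"tx":-0.02,"ty":0,"tz":0,"yaw":0,"claw":200},{"tx":0,"ty":0.015,"tz":0.006,"yaw":0,"claw":200},{"tx":0,"ty":0.031,"tz":0.0125,"yaw":0,"claw":200},{"tx":0,"ty":0.035,"tz":0.014,"yaw":0,"claw":200},{"tx":0,"ty":0.035,"tz":0.014,"yaw":0,"claw":200},{"tx":0,"ty":0.035,"tz":0.014,"yaw":0,"claw":200},{"tx":0,"ty":0.035,"tz":0.014,"yaw":0,"claw":200},{"tx":0,"ty":0.031,"tz":0.0125,"yaw":0,"claw":200},{"tx":0,"ty":0.015,"tz":0.006,"yaw":0,"claw":200},{"tx":0,"ty":0.0108,"tz":0.0047,"yaw":0,"claw":200},{"tx":0.015,"ty":0,"tz":0,"yaw":0,"claw":200},{"tx":0.015,"ty":0,"tz":0,"yaw":0,"claw":200},{"tx":0,"ty":0,"tz":0,"yaw":0,"claw":200},{"tx":0,"ty":0,"tz":0,"yaw":0,"claw":200},{"tx":0,"ty":0,"tz":0,"yaw":0,"claw":200}]'
python3 - <<'E'
from h import *
brief(); snap("wrist","w6"); brief()
snap("side","s6"); crop("pics/s6.png",150,200,260,200,3,"pics/s6a.png")
togo((465.3,151.7,66))
E
```

```text
clock: 7.33
eef_pos: [466.6, 153.3, 95.0]
tool_rot: [2.121, 0.205, -2.12]
contact_force: [-1.1, 0.3, -1.8]
finger_gap: 30.5
t 7.33 eef [466.6 153.3  95. ] F [-1.1  0.3 -1.8] gap 30.5 y -1.378 q [0.23 0.27 2.05 0.   0.82 1.61]
t 7.38 eef [467.  153.4  95.3] F [-0.3 -0.1 -2.1] gap 30.6 y -1.378 q [0.23 0.27 2.05 0.   0.82 1.61]
shift tool m [0.0295 0.0014 0.0021] tool y ang -1.3783 z ang -2.9491
```

View pics/w6.png

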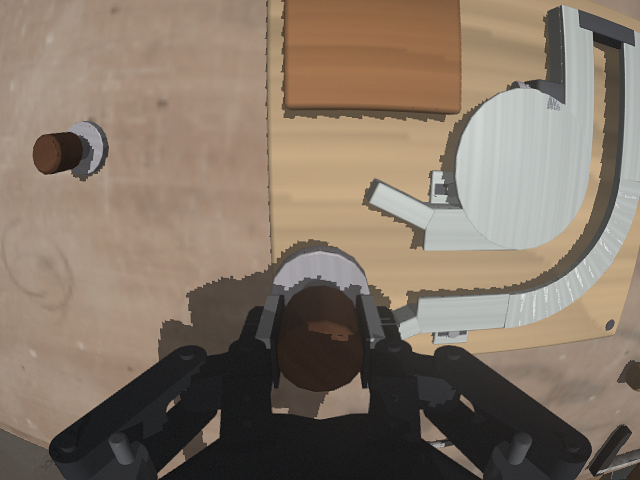

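View pics/s6a.png

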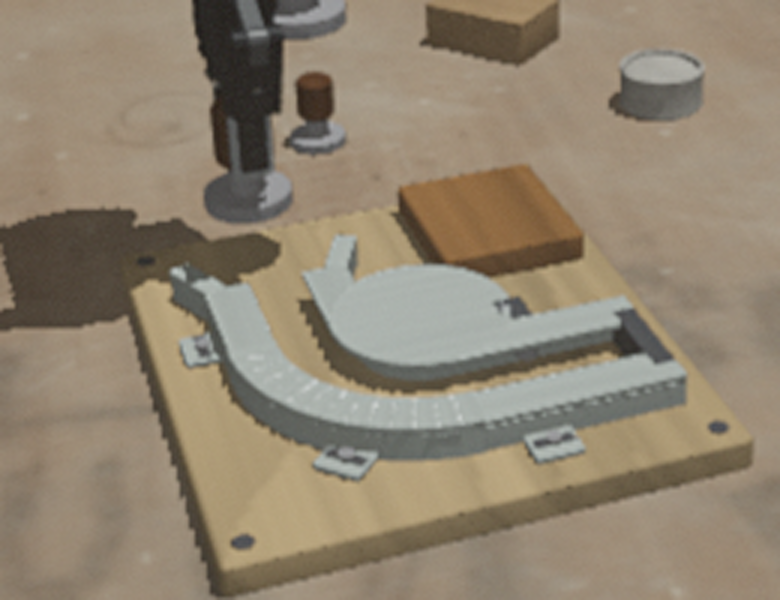

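Run:
```python
from h import *; import pickle
crop("pics/w6.png",350,170,200,180,4,"pics/w6a.png")
s=pickle.load(open("pics/w6.pkl","rb")); R=toolR(s); p=np.load("boardw.npy")
for z in(36,32):
  for uv in((425,249),(500,250),(420,297),(505,294)):
    P=wonz(uv,z,s); c,sn=np.cos(p[2]),np.sin(p[2]); d=P[:2]-p[:2]
    print(z,uv,"tool",(R.T@(P-s["eef_pos"])).round(1),"board",np.round([c*d[0]+sn*d[1],-sn*d[0]+c*d[1]],1))
```

```text
36 (425, 249) tool [ 59.   56.3 -15.8] board [-38.5  54. ]
36 (500, 250) tool [ 58.9 101.8 -15. ] board [-39.3   8.4]
36 (420, 297) tool [58.9 56.3 12.6] board [-66.8  54. ]
36 (505, 294) tool [ 58.9 110.6  12.8] board [-67.1  -0.3]
32 (425, 249) tool [ 63.   57.5 -14.4] board [-39.8  52.7]
32 (500, 250) tool [ 62.9 104.  -13.6] board [-40.7   6.2]
32 (420, 297) tool [62.9 57.5 14.6] board [-68.8  52.8]
32 (505, 294) tool [ 62.9 113.   14.7] board [-69.1  -2.7]
```

View pics/w6a.png

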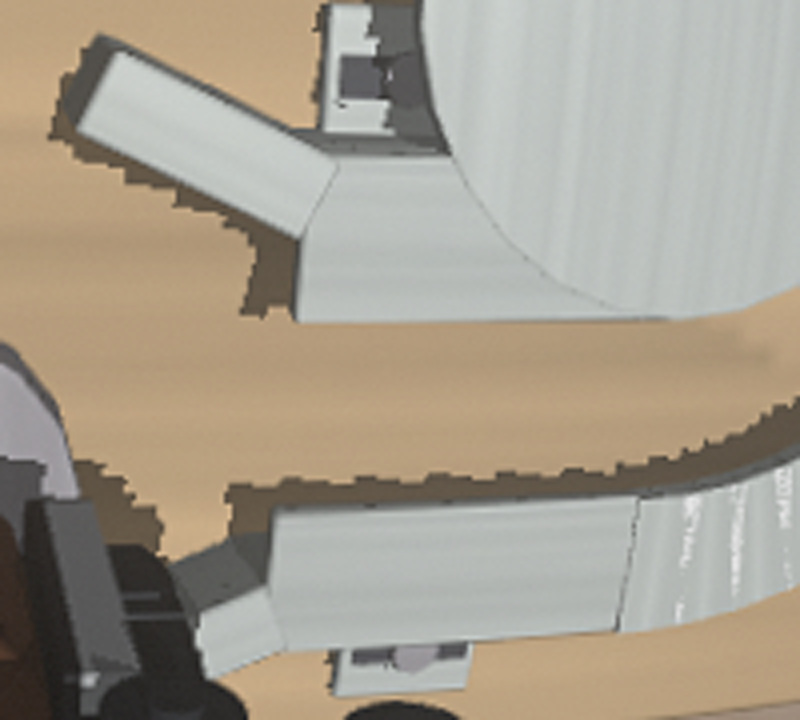

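```bash
python3 -m crank '[{"tx":0.014,"ty":-0.003,"tz":0,"yaw":0,"claw":200},{"tx":0.012,"ty":0,"tz":0,"yaw":0,"claw":200},{"tx":0.003,"ty":0,"tz":0,"yaw":0,"claw":200},{"tx":0,"ty":0,"tz":0,"yaw":0,"claw":200},{"tx":0,"ty":0,"tz":0,"yaw":0,"claw":200},{"tx":0,"ty":0,"tz":0,"yaw":0,"claw":200}]'
python3 -c "
from h import *
brief()"
```

```text
clock: 7.93
eef_pos: [466.5, 156.1, 66.6]
tool_rot: [2.123, 0.204, -2.119]
contact_force: [-0.1, -0.5, -2.5]
finger_gap: 30.5
t 7.93 eef [466.5 156.1  66.6] F [-0.1 -0.5 -2.5] gap 30.5 y -1.379 q [0.23 0.32 2.06 0.   0.76 1.61]
```

```bash
python3 -m crank '[{"tx":0.0015,"ty":0,"tz":0,"yaw":0,"claw":200},{"tx":0,"ty":0,"tz":0,"yaw":0,"claw":200},{"tx":0,"ty":0,"tz":0,"yaw":0,"claw":200}]'; python3 -m crank '[{"tx":0.001,"ty":0,"tz":0,"yaw":0,"claw":200},{"tx":0,"ty":0,"tz":0,"yaw":0,"claw":200},{"tx":0,"ty":0,"tz":0,"yaw":0,"claw":200}]'
```

```text
clock: 8.18
eef_pos: [466.0, 155.8, 64.6]
tool_rot: [2.121, 0.204, -2.12]
contact_force: [0.0, 0.2, -2.1]
finger_gap: 30.2
clock: 8.43
eef_pos: [465.6, 155.8, 63.3]
tool_rot: [2.121, 0.204, -2.121]
contact_force: [-0.2, 0.6, -2.6]
finger_gap: 30.2
```

```bash
python3 -m crank '[{"tx":0.0005,"ty":0,"tz":0,"yaw":0,"claw":200},{"tx":0,"ty":0,"tz":0,"yaw":0,"claw":200},{"tx":0,"ty":0,"tz":0,"yaw":0,"claw":200}]'; python3 -m crank '[{"tx":0.0005,"ty":0,"tz":0,"yaw":0,"claw":200},{"tx":0,"ty":0,"tz":0,"yaw":0,"claw":200},{"tx":0,"ty":0,"tz":0,"yaw":0,"claw":200}]'
```

```text
clock: 8.68
eef_pos: [465.8, 155.8, 62.9]
tool_rot: [2.121, 0.204, -2.121]
contact_force: [-0.2, -0.3, -0.9]
finger_gap: 30.4
clock: 8.93
eef_pos: [465.8, 155.8, 62.8]
tool_rot: [2.121, 0.204, -2.121]
contact_force: [-2.3, -0.9, 5.0]
finger_gap: 30.5
```

```bash
python3 -m crank '[{"tx":-0.0005,"ty":0,"tz":0,"yaw":0,"claw":142},{"tx":0,"ty":0,"tz":0,"yaw":0,"claw":142},{"tx":0,"ty":0,"tz":0,"yaw":0,"claw":142},{"tx":0.003,"ty":0,"tz":0,"yaw":0,"claw":142},{"tx":0,"ty":0,"tz":0,"yaw":0,"claw":142},{"tx":0,"ty":0,"tz":0,"yaw":0,"claw":142}]'
python3 - <<'E'
from h import *
brief(); snap("wrist","w7"); brief()
snap("scene","sc7"); crop("pics/sc7.png",320,120,180,150,4,"pics/sc7a.png")
E
```

```text
clock: 9.43
eef_pos: [465.4, 155.7, 59.4]
tool_rot: [2.12, 0.204, -2.121]
contact_force: [0.1, -0.8, -0.5]
finger_gap: 37.9
t 9.43 eef [465.4 155.7  59.4] F [ 0.1 -0.8 -0.5] gap 37.9 y -1.379 q [0.23 0.34 2.06 0.   0.75 1.61]
t 9.48 eef [465.5 155.8  59.5] F [ 0.3 -0.2 -0.2] gap 37.9 y -1.379 q [ 0.23  0.34  2.06 -0.    0.75  1.61]
```

View pics/w7.png

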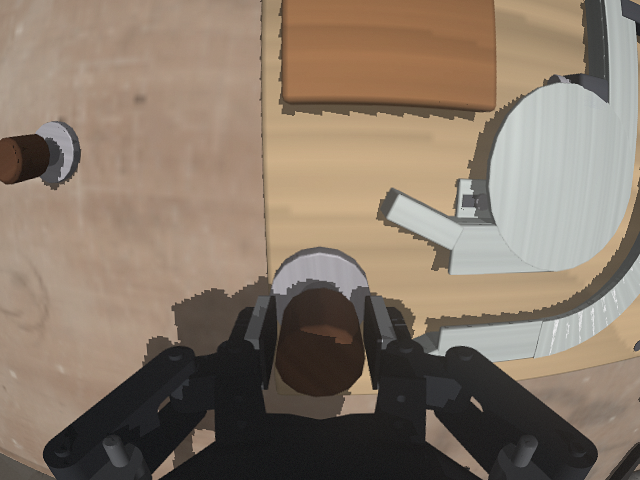

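View pics/sc7a.png

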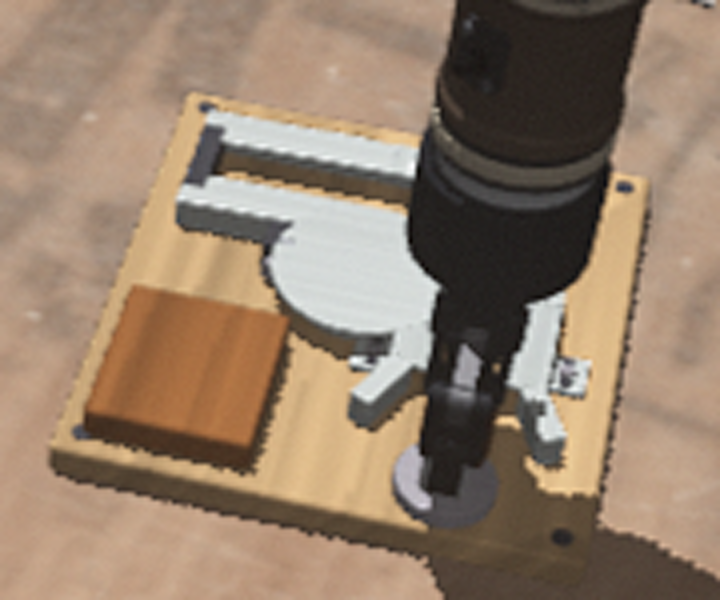

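```bash
python3 - <<'E'
from h import *; import pickle
s=pickle.load(open("pics/w7.pkl","rb")); R=toolR(s)
for z in(36,32):
  for uv in((451,274),(530,271),(440,328),(530,322)):
    print(z,uv,(R.T@(wonz(uv,z,s)-s["eef_pos"])).round(1))
crop("pics/w7.png",400,170,160,160,4,"pics/w7a.png")
E
python3 -m crank '[{"tx":0,"ty":0.004,"tz":0,"yaw":0,"claw":142},{"tx":0,"ty":0.004,"tz":0,"yaw":0,"claw":142},{"tx":0,"ty":0.004,"tz":0,"yaw":0,"claw":142},{"tx":0,"ty":0.004,"tz":0,"yaw":0,"claw":142},{"tx":0,"ty":0.004,"tz":0,"yaw":0,"claw":142}]'
```

```text
36 (451, 274) [ 23.4  58.9 -16.1]
36 (530, 271) [ 23.4 101.1 -16.6]
36 (440, 328) [23.4 57.4 11.8]
36 (530, 322) [ 23.4 108.4  12. ]
32 (451, 274) [ 27.4  60.5 -14.4]
32 (530, 271) [ 27.4 103.8 -14.9]
32 (440, 328) [27.4 59.  14.2]
32 (530, 322) [ 27.4 111.3  14.5]
clock: 9.95
eef_pos: [469.5, 135.7, 59.8]
tool_rot: [2.121, 0.204, -2.121]
contact_force: [-0.3, 1.4, -0.2]
finger_gap: 37.7
```

```bash
python3 -m crank '[{"tx":0,"ty":0.003,"tz":0,"yaw":0,"claw":142},{"tx":0,"ty":0.003,"tz":0,"yaw":0,"claw":142},{"tx":0,"ty":0.003,"tz":0,"yaw":0,"claw":142}]'
```

```text
clock: 10.2
eef_pos: [471.3, 126.9, 59.8]
tool_rot: [2.121, 0.204, -2.121]
contact_force: [0.1, 1.2, 0.2]
finger_gap: 37.8
```

```bash
python3 -m crank '[{"tx":0,"ty":0.003,"tz":0,"yaw":0,"claw":142},{"tx":0,"ty":0.003,"tz":0,"yaw":0,"claw":142},{"tx":0,"ty":0.003,"tz":0,"yaw":0,"claw":142}]'
python3 - <<'E'
from h import *
brief(); snap("wrist","w8"); brief()
E
```

```text
clock: 10.45
eef_pos: [473.0, 118.2, 59.8]
tool_rot: [2.121, 0.204, -2.121]
contact_force: [-0.3, -0.1, 0.7]
finger_gap: 37.4
t 10.45 eef [473.  118.2  59.8] F [-0.3 -0.1  0.7] gap 37.4 y -1.379 q [ 0.16  0.33  2.07 -0.    0.74  1.53]
t 10.5 eef [473.1 117.7  59.8] F [ 0.4 -0.1 -0. ] gap 37.6 y -1.379 q [ 0.15  0.33  2.07 -0.    0.74  1.53]
```

View pics/w8.png

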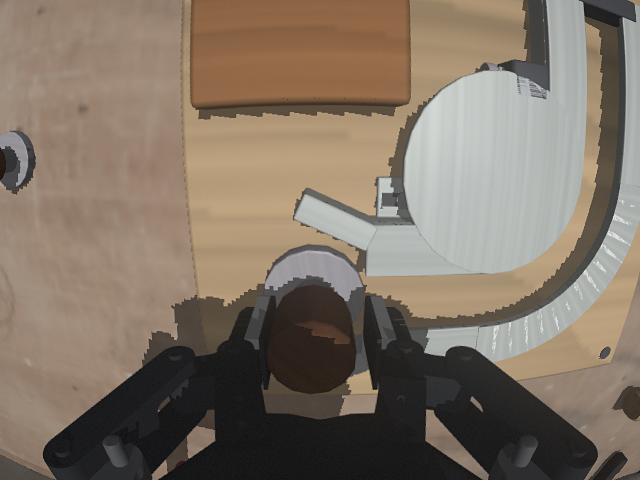

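```bash
python3 -m crank '[{"tx":0,"ty":0.002,"tz":0,"yaw":0,"claw":142},{"tx":0,"ty":0.002,"tz":0,"yaw":0,"claw":142}]'
```

```text
clock: 10.67
eef_pos: [473.8, 114.5, 59.8]
tool_rot: [2.121, 0.204, -2.121]
contact_force: [-0.6, 2.0, 0.4]
finger_gap: 37.9
```

```bash
python3 -m crank '[{"tx":0,"ty":0.002,"tz":0,"yaw":0,"claw":142},{"tx":0,"ty":0.002,"tz":0,"yaw":0,"claw":142}]'
```

```text
clock: 10.83
eef_pos: [474.5, 110.5, 59.8]
tool_rot: [2.121, 0.204, -2.121]
contact_force: [0.8, 1.2, -0.3]
finger_gap: 37.8
```

```bash
python3 -m crank '[{"tx":0,"ty":0.002,"tz":0,"yaw":0,"claw":142},{"tx":0,"ty":0.002,"tz":0,"yaw":0,"claw":142}]'
```

```text
clock: 11.0
eef_pos: [475.3, 106.6, 59.8]
tool_rot: [2.121, 0.204, -2.121]
contact_force: [-0.1, 1.3, -0.6]
finger_gap: 37.8
```

```bash
python3 -m crank '[{"tx":0,"ty":0.002,"tz":0,"yaw":0,"claw":142},{"tx":0,"ty":0.002,"tz":0,"yaw":0,"claw":142}]';  python3 - <<'E'
from h import *
snap("wrist","w9"); brief()
crop("pics/w9.png",200,180,240,220,3,"pics/w9a.png")
E
```

```text
clock: 11.17
eef_pos: [476.0, 102.6, 59.8]
tool_rot: [2.121, 0.204, -2.121]
contact_force: [0.3, 0.9, 0.4]
finger_gap: 37.7
t 11.22 eef [476.1 102.3  59.8] F [-0.6 -0.3  0.3] gap 37.7 y -1.379 q [ 0.12  0.33  2.07 -0.    0.74  1.5 ]
```

View pics/w9a.png

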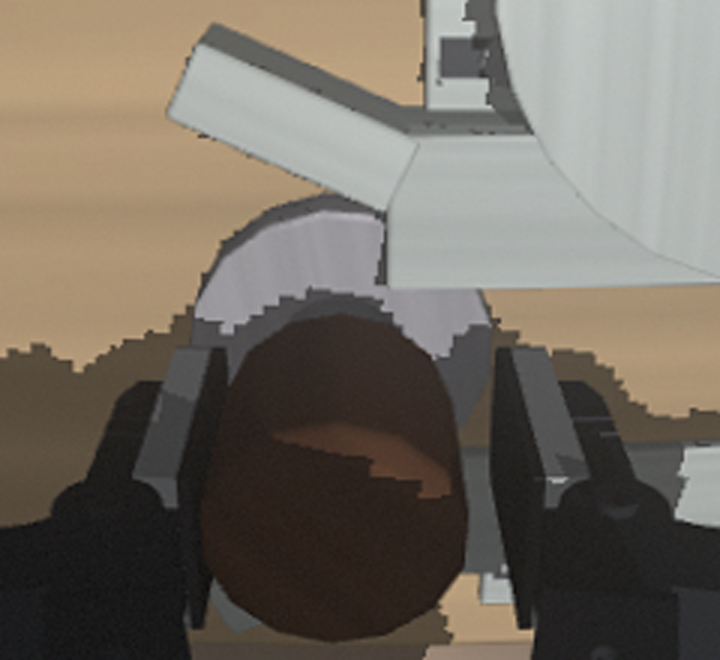

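```bash
python3 -m crank '[{"tx":0,"ty":0.002,"tz":0,"yaw":0,"claw":142},{"tx":0,"ty":0.002,"tz":0,"yaw":0,"claw":142},{"tx":0,"ty":0.002,"tz":0,"yaw":0,"claw":142},{"tx":0,"ty":0.002,"tz":0,"yaw":0,"claw":142}]'
```

```text
clock: 11.55
eef_pos: [477.6, 94.8, 59.8]
tool_rot: [2.121, 0.204, -2.121]
contact_force: [0.2, 1.8, 0.3]
finger_gap: 37.8
```

```bash
python3 -m crank '[{"tx":0,"ty":0.003,"tz":0,"yaw":0,"claw":142},{"tx":0,"ty":0.003,"tz":0,"yaw":0,"claw":142},{"tx":0,"ty":0.003,"tz":0,"yaw":0,"claw":142},{"tx":0,"ty":0.003,"tz":0,"yaw":0,"claw":142}]'
```

```text
clock: 11.88
eef_pos: [479.9, 82.8, 59.8]
tool_rot: [2.121, 0.204, -2.121]
contact_force: [0.4, 1.3, 1.6]
finger_gap: 37.9
```

```bash
python3 -m crank '[{"tx":0,"ty":0.003,"tz":0,"yaw":0,"claw":142},{"tx":0,"ty":0.003,"tz":0,"yaw":0,"claw":142},{"tx":0,"ty":0.003,"tz":0,"yaw":0,"claw":142},{"tx":0,"ty":0.003,"tz":0,"yaw":0,"claw":142}]'
```

```text
clock: 12.22
eef_pos: [482.1, 71.1, 59.8]
tool_rot: [2.121, 0.204, -2.121]
contact_force: [-0.4, 1.1, 1.5]
finger_gap: 38.2
```

```bash
python3 -m crank '[{"tx":0,"ty":0.003,"tz":0,"yaw":0,"claw":142},{"tx":0,"ty":0.003,"tz":0,"yaw":0,"claw":142},{"tx":0,"ty":0.003,"tz":0,"yaw":0,"claw":142}]';  python3 - <<'E'
from h import *
snap("wrist","w10"); brief()
E
```

```text
clock: 12.47
eef_pos: [483.9, 62.2, 59.8]
tool_rot: [2.121, 0.204, -2.121]
contact_force: [-0.2, 1.2, 0.6]
finger_gap: 37.7
t 12.52 eef [484.   61.8  59.8] F [ 0.1 -0.4 -0.5] gap 38.1 y -1.379 q [ 0.04  0.33  2.07 -0.    0.74  1.42]
```

View pics/w10.png

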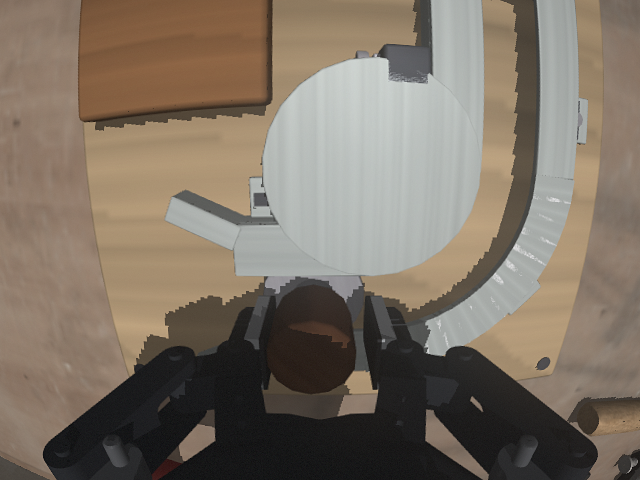

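```bash
python3 -m crank '[{"tx":0,"ty":0.003,"tz":0,"yaw":0,"claw":142},{"tx":0,"ty":0.003,"tz":0,"yaw":0,"claw":142},{"tx":0,"ty":0.003,"tz":0,"yaw":0,"claw":142},{"tx":0,"ty":0.003,"tz":0,"yaw":0,"claw":142}]'
```

```text
clock: 12.85
eef_pos: [486.1, 50.5, 59.8]
tool_rot: [2.121, 0.204, -2.121]
contact_force: [-0.5, 1.1, 0.9]
finger_gap: 38.4
```

```bash
python3 -m crank '[{"tx":0,"ty":0.003,"tz":0,"yaw":0,"claw":142},{"tx":0,"ty":0.003,"tz":0,"yaw":0,"claw":142},{"tx":0,"ty":0.003,"tz":0,"yaw":0,"claw":142},{"tx":0,"ty":0.003,"tz":0,"yaw":0,"claw":142}]'
```

```text
clock: 13.18
eef_pos: [488.4, 38.7, 59.8]
tool_rot: [2.121, 0.204, -2.121]
contact_force: [-0.7, 1.2, 1.8]
finger_gap: 37.8
```

```bash
python3 -m crank '[{"tx":0,"ty":0.003,"tz":-0.0003,"yaw":-0.05,"claw":142},{"tx":0,"ty":0.003,"tz":-0.0003,"yaw":-0.05,"claw":142},{"tx":0,"ty":0.003,"tz":-0.0003,"yaw":-0.05,"claw":142}]'
python3 - <<'E'
from h import *
snap("wrist","w11"); brief()
E
```

```text
clock: 13.43
eef_pos: [491.3, 30.1, 59.7]
tool_rot: [2.034, 0.354, -2.035]
contact_force: [0.5, 2.1, 0.7]
finger_gap: 37.8
t 13.48 eef [491.6  29.7  59.8] F [-0.6 -0.1 -0.1] gap 38.1 y -1.225 q [-0.03  0.34  2.06 -0.    0.75  1.2 ]
```

View pics/w11.png

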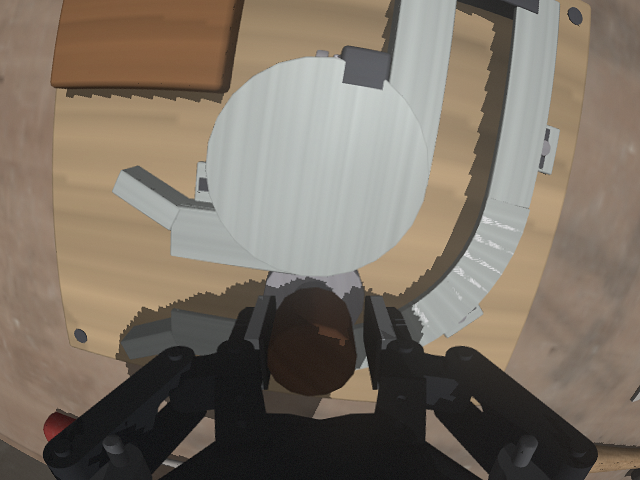

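```bash
cat > tr.py <<'E'
from h import *
s=robot.observe();R=toolR(s);p=np.load("boardw.npy");c,sn=np.cos(p[2]),np.sin(p[2])
d=s["eef_pos"][:2]-p[:2];b=np.array([c*d[0]+sn*d[1],-sn*d[0]+c*d[1]])
psi=np.arctan2(R[1,1],R[0,1])-p[2]
t=np.array([np.cos(psi),np.sin(psi)]);sh=b-3.7*t;e=sh-[4.8,-6.3]
print("t",round(s["clock"],2),"TCP board",b.round(1),"shoe~",sh.round(1),"r",np.hypot(*e).round(1),"theta",np.arctan2(-e[1],-e[0]).round(3),"tool theta",round(psi+np.pi/2,3),"F tool",(R.T@s["contact_force"]).round(1))
E
python3 tr.py
python3 -m crank '[{"tx":0,"ty":0.003,"tz":-0.0003,"yaw":-0.05,"claw":142},{"tx":0,"ty":0.003,"tz":-0.0003,"yaw":-0.05,"claw":142},{"tx":0,"ty":0.003,"tz":-0.0003,"yaw":-0.05,"claw":142},{"tx":0,"ty":0.003,"tz":-0.0003,"yaw":-0.05,"claw":142}]' >/dev/null; python3 tr.py
```

```text
t 13.48 TCP board [-53.5 -15.9] shoe~ [-54.1 -12.2] r 59.2 theta 0.1 tool theta 0.151 F tool [ 0.1 -0.   0.6]
t 13.82 TCP board [-49.7 -26.6] shoe~ [-50.9 -23.1] r 58.2 theta 0.293 tool theta 0.348 F tool [-0.6 -0.9 -0.9]
```

```bash
python3 -m crank '[{"tx":0,"ty":0.003,"tz":0,"yaw":-0.045,"claw":142},{"tx":0,"ty":0.003,"tz":0,"yaw":-0.045,"claw":142},{"tx":0,"ty":0.003,"tz":0,"yaw":-0.045,"claw":142},{"tx":0,"ty":0.003,"tz":0,"yaw":-0.045,"claw":142}]' >/dev/null; python3 tr.py
```

```text
t 14.15 TCP board [-45.  -37.5] shoe~ [-46.9 -34.3] r 58.7 theta 0.496 tool theta 0.528 F tool [ 0.2 -1.3 -0.8]
```

```bash
python3 -m crank '[{"tx":0,"ty":0.003,"tz":-0.0002,"yaw":-0.045,"claw":142},{"tx":0,"ty":0.003,"tz":-0.0002,"yaw":-0.045,"claw":142},{"tx":0,"ty":0.003,"tz":-0.0002,"yaw":-0.05,"claw":142},{"tx":0,"ty":0.003,"tz":-0.0002,"yaw":-0.05,"claw":142}]' >/dev/null; python3 tr.py
python3 - <<'E'
from h import *
snap("wrist","w12"); brief()
E
```

```text
t 14.48 TCP board [-37.9 -46.9] shoe~ [-40.3 -44.1] r 58.9 theta 0.698 tool theta 0.718 F tool [-0.6 -1.9 -1.8]
t 14.53 eef [513.6   1.9  59.6] F [0.5 0.2 0.4] gap 37.9 y -0.656 q [-0.08  0.37  2.01 -0.    0.76  0.58]
```

View pics/w12.png

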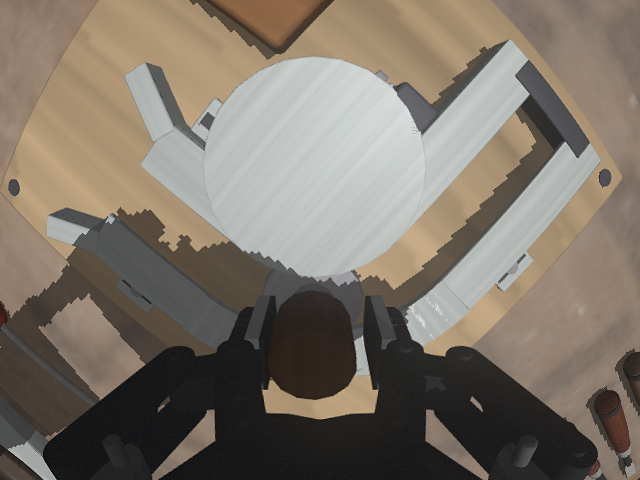

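```bash
python3 -m crank '[{"tx":0,"ty":0.003,"tz":-0.0002,"yaw":-0.05,"claw":142},{"tx":0,"ty":0.003,"tz":-0.0002,"yaw":-0.05,"claw":142},{"tx":0,"ty":0.003,"tz":-0.0002,"yaw":-0.05,"claw":142},{"tx":0,"ty":0.003,"tz":-0.0002,"yaw":-0.05,"claw":142}]' >/dev/null; python3 tr.py
```

```text
t 14.87 TCP board [-29.1 -54.6] shoe~ [-32.  -52.4] r 59.0 theta 0.897 tool theta 0.918 F tool [ 0.5 -0.7 -1.5]
```

```bash
python3 -m crank '[{"tx":0,"ty":0.003,"tz":-0.0002,"yaw":-0.05,"claw":142},{"tx":0,"ty":0.003,"tz":-0.0002,"yaw":-0.05,"claw":142},{"tx":0,"ty":0.003,"tz":-0.0002,"yaw":-0.05,"claw":142},{"tx":0,"ty":0.003,"tz":-0.0002,"yaw":-0.05,"claw":142}]' >/dev/null; python3 tr.py
```

```text
t 15.2 TCP board [-18.9 -60.4] shoe~ [-22.2 -58.8] r 59.0 theta 1.096 tool theta 1.118 F tool [ 0.1 -1.9 -1.6]
```

```bash
python3 -m crank '[{"tx":0,"ty":0.003,"tz":-0.0002,"yaw":-0.05,"claw":142},{"tx":0,"ty":0.003,"tz":-0.0002,"yaw":-0.05,"claw":142},{"tx":0,"ty":0.003,"tz":-0.0002,"yaw":-0.05,"claw":142},{"tx":0,"ty":0.003,"tz":-0.0002,"yaw":-0.05,"claw":142}]' >/dev/null; python3 tr.py
```

```text
t 15.53 TCP board [ -7.7 -64.1] shoe~ [-11.3 -63.2] r 59.1 theta 1.296 tool theta 1.317 F tool [-0.6 -2.2 -1.5]
```

```bash
python3 -m crank '[{"tx":0,"ty":0.003,"tz":-0.0002,"yaw":-0.05,"claw":142},{"tx":0,"ty":0.003,"tz":-0.0002,"yaw":-0.05,"claw":142},{"tx":0,"ty":0.003,"tz":-0.0002,"yaw":-0.05,"claw":142}]' >/dev/null; python3 tr.py;  python3 - <<'E'
from h import *
snap("wrist","w13"); brief()
E
```

```text
t 15.78 TCP board [  1.3 -65.4] shoe~ [ -2.4 -65. ] r 59.1 theta 1.449 tool theta 1.468 F tool [ 0.1 -1.8 -0.6]
t 15.83 eef [555.9  -8.4  59.4] F [ 0.   0.3 -0.1] gap 37.6 y 0.093 q [-0.09  0.44  1.91 -0.    0.8  -0.19]
```

View pics/w13.png

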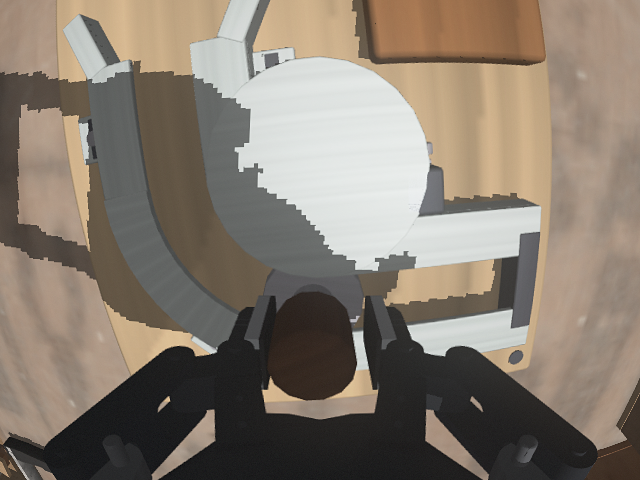

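```bash
python3 -m crank '[{"tx":0,"ty":0.003,"tz":-0.0002,"yaw":-0.05,"claw":142},{"tx":0,"ty":0.003,"tz":-0.0002,"yaw":-0.05,"claw":142},{"tx":0,"ty":0.003,"tz":0,"yaw":0,"claw":142},{"tx":0,"ty":0.003,"tz":0,"yaw":0,"claw":142},{"tx":0,"ty":0.003,"tz":0,"yaw":0,"claw":142}]' >/dev/null; python3 tr.py
```

```text
t 16.25 TCP board [ 17.  -65.6] shoe~ [ 13.3 -65.5] r 59.8 theta 1.713 tool theta 1.565 F tool [-0.  -0.9 -0.8]
```

```bash
python3 -m crank '[{"tx":0,"ty":0.003,"tz":0,"yaw":0,"claw":142},{"tx":0,"ty":0.003,"tz":0,"yaw":0,"claw":142}]' >/dev/null; python3 tr.py
python3 -m crank '[{"tx":0,"ty":0.001,"tz":0,"yaw":0,"claw":142},{"tx":0,"ty":0.001,"tz":0,"yaw":0,"claw":142}]' >/dev/null; python3 tr.py
```

```text
t 16.42 TCP board [ 23.6 -65.7] shoe~ [ 19.9 -65.7] r 61.3 theta 1.82 tool theta 1.566 F tool [ 0.5 -1.3 -1. ]
t 16.58 TCP board [ 25.9 -65.9] shoe~ [ 22.2 -65.9] r 62.1 theta 1.854 tool theta 1.567 F tool [ 0.4 -1.7 -1.8]
```

```bash
python3 -m crank '[{"tx":0,"ty":0.001,"tz":0,"yaw":0,"claw":142},{"tx":0,"ty":0.001,"tz":0,"yaw":0,"claw":142}]' >/dev/null; python3 tr.py
python3 -m crank '[{"tx":0,"ty":0.001,"tz":0,"yaw":0,"claw":142},{"tx":0,"ty":0.001,"tz":0,"yaw":0,"claw":142}]' >/dev/null; python3 tr.py
```

```text
t 16.75 TCP board [ 27.4 -65.8] shoe~ [ 23.7 -65.8] r 62.4 theta 1.878 tool theta 1.567 F tool [-0.1 -2.4 -0.7]
t 16.92 TCP board [ 29.3 -65.6] shoe~ [ 25.6 -65.6] r 62.9 theta 1.909 tool theta 1.567 F tool [-0.5 -1.8 -0.5]
```

```bash
python3 -m crank '[{"tx":0,"ty":0.001,"tz":0,"yaw":0,"claw":142},{"tx":0,"ty":0.001,"tz":0,"yaw":0,"claw":142}]' >/dev/null; python3 tr.py
python3 -m crank '[{"tx":0,"ty":0.001,"tz":0,"yaw":0,"claw":142},{"tx":0,"ty":0.001,"tz":0,"yaw":0,"claw":142}]' >/dev/null; python3 tr.py
```

```text
t 17.08 TCP board [ 31.5 -65.7] shoe~ [ 27.8 -65.7] r 63.6 theta 1.94 tool theta 1.567 F tool [ 0.4 -1.7 -1.3]
t 17.25 TCP board [ 33.5 -65.7] shoe~ [ 29.8 -65.7] r 64.4 theta 1.969 tool theta 1.567 F tool [ 0.8 -1.5  0.1]
```

```bash
python3 -m crank '[{"tx":0,"ty":0.001,"tz":0,"yaw":0,"claw":142}]' >/dev/null; python3 tr.py
python3 -m crank '[{"tx":0,"ty":0.001,"tz":0,"yaw":0,"claw":142}]' >/dev/null; python3 tr.py;python3 -m crank '[{"tx":0,"ty":0.001,"tz":0,"yaw":0,"claw":142}]' >/dev/null; python3 tr.py
```

```text
t 17.33 TCP board [ 34.5 -65.7] shoe~ [ 30.8 -65.7] r 64.8 theta 1.983 tool theta 1.567 F tool [ 0.5 -1.7  0. ]
t 17.42 TCP board [ 35.4 -65.7] shoe~ [ 31.7 -65.7] r 65.2 theta 1.997 tool theta 1.567 F tool [-0.2 -1.2 -0.7]
t 17.5 TCP board [ 36.4 -65.7] shoe~ [ 32.7 -65.7] r 65.6 theta 2.01 tool theta 1.567 F tool [-1.  -1.7 -1. ]
```

```bash
python3 -m crank '[{"tx":0,"ty":0.001,"tz":0,"yaw":0,"claw":142}]' >/dev/null; python3 tr.py
python3 -m crank '[{"tx":0,"ty":0.001,"tz":0,"yaw":0,"claw":142}]' >/dev/null; python3 tr.py;python3 -m crank '[{"tx":0,"ty":0.001,"tz":0,"yaw":0,"claw":142}]' >/dev/null; python3 tr.py
```

```text
t 17.58 TCP board [ 37.3 -65.6] shoe~ [ 33.6 -65.6] r 65.9 theta 2.023 tool theta 1.567 F tool [-0.6 -1.2 -1.9]
t 17.67 TCP board [ 38.1 -65.6] shoe~ [ 34.4 -65.6] r 66.2 theta 2.034 tool theta 1.567 F tool [-2.3 -3.3 -1.6]
t 17.75 TCP board [ 38.5 -65.4] shoe~ [ 34.8 -65.4] r 66.3 theta 2.04 tool theta 1.567 F tool [-3.8 -5.5 -1.7]
```

```bash
python3 -m crank '[{"tx":0,"ty":0.001,"tz":0,"yaw":0,"claw":142}]' >/dev/null; python3 tr.py
python3 -m crank '[{"tx":0,"ty":0.001,"tz":0,"yaw":0,"claw":142}]' >/dev/null; python3 tr.py
```

```text
t 17.83 TCP board [ 38.8 -65.3] shoe~ [ 35.1 -65.3] r 66.3 theta 2.045 tool theta 1.567 F tool [-6.1 -6.3 -1.8]
t 17.92 TCP board [ 39.2 -65.3] shoe~ [ 35.5 -65.3] r 66.5 theta 2.051 tool theta 1.567 F tool [-7.  -7.1 -1.8]
```

```bash
python3 -m crank '[{"tx":0,"ty":-0.002,"tz":0,"yaw":0,"claw":142},{"tx":0,"ty":-0.002,"tz":0,"yaw":0,"claw":142},{"tx":0,"ty":-0.0015,"tz":0,"yaw":0,"claw":142},{"tx":0,"ty":0,"tz":0,"yaw":0,"claw":142},{"tx":0,"ty":0,"tz":0,"yaw":0,"claw":142}]' >/dev/null; python3 tr.py;  python3 - <<'E'
from h import *
snap("wrist","w14"); snap("side","s14"); snap("scene","sc14")
crop("pics/w14.png",220,220,200,190,3.5,"pics/w14a.png")
crop("pics/s14.png",200,200,220,180,3.5,"pics/s14a.png")
E
```

```text
t 18.33 TCP board [ 36.7 -66.1] shoe~ [ 33.  -66.1] r 66.1 theta 2.011 tool theta 1.567 F tool [ 0.7  0.4 -0.1]
```

View pics/w14a.png

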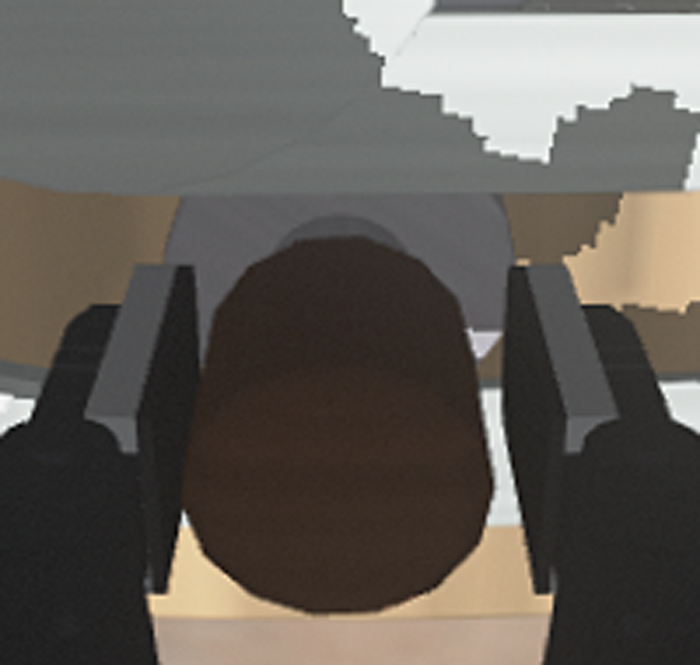

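View pics/s14a.png

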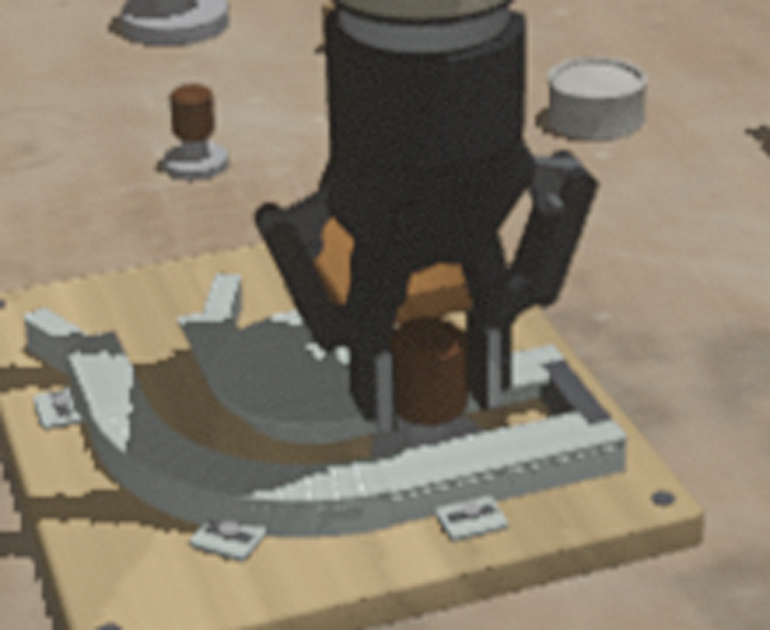

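```bash
python3 -m crank '[{"tx":0,"ty":-0.0014,"tz":0,"yaw":0,"claw":142},{"tx":0,"ty":0,"tz":0,"yaw":0,"claw":150},{"tx":0,"ty":0,"tz":0,"yaw":0,"claw":160},{"tx":0,"ty":0,"tz":0,"yaw":0,"claw":160}]'; python3 tr.py
python3 -m crank '[{"tx":0,"ty":0,"tz":0,"yaw":0,"claw":164},{"tx":0,"ty":0,"tz":0,"yaw":0,"claw":164},{"tx":0,"ty":0,"tz":0,"yaw":0,"claw":164}]'; python3 tr.py
```

```text
clock: 18.82
eef_pos: [587.6, -2.3, 59.8]
tool_rot: [1.067, 1.293, -1.067]
contact_force: [0.0, -0.0, -0.1]
finger_gap: 31.9
t 18.82 TCP board [ 34.5 -65.8] shoe~ [ 30.8 -65.8] r 64.9 theta 1.983 tool theta 1.567 F tool [0.1 0.  0. ]
clock: 19.07
eef_pos: [587.7, -2.2, 59.9]
tool_rot: [1.067, 1.293, -1.067]
contact_force: [-0.2, 0.1, 1.7]
finger_gap: 31.0
t 19.07 TCP board [ 34.6 -65.7] shoe~ [ 30.9 -65.7] r 64.9 theta 1.984 tool theta 1.567 F tool [-1.7 -0.1 -0.1]
```

```bash
sed -i 's/sh=b-3.7\*t/sh=b-0*t/' tr.py
python3 -m crank '[{"tx":0,"ty":0.001,"tz":0,"yaw":0,"claw":164}]' >/dev/null; python3 tr.py
python3 -m crank '[{"tx":0,"ty":0.001,"tz":0,"yaw":0,"claw":164}]' >/dev/null; python3 tr.py
```

```text
t 19.15 TCP board [ 34.7 -65.7] shoe~ [ 34.7 -65.7] r 66.5 theta 2.037 tool theta 1.567 F tool [-6.1 -4.7  1. ]
t 19.23 TCP board [ 34.9 -65.7] shoe~ [ 34.9 -65.7] r 66.6 theta 2.04 tool theta 1.568 F tool [-6.9 -6.2  0.5]
```

```bash
python3 -m crank '[{"tx":0,"ty":0.001,"tz":0,"yaw":0,"claw":164}]' >/dev/null; python3 tr.py
python3 -m crank '[{"tx":0,"ty":0.0005,"tz":0,"yaw":0,"claw":164}]' >/dev/null; python3 tr.py
```

```text
t 19.32 TCP board [ 35.2 -65.7] shoe~ [ 35.2 -65.7] r 66.7 theta 2.044 tool theta 1.568 F tool [-10.1  -8.6  -0.8]
t 19.4 TCP board [ 35.3 -65.7] shoe~ [ 35.3 -65.7] r 66.8 theta 2.046 tool theta 1.568 F tool [-9.8 -8.4 -0.1]
```

```bash
python3 -m crank '[{"tx":0,"ty":-0.0035,"tz":0,"yaw":0,"claw":164},{"tx":0,"ty":0,"tz":0,"yaw":0,"claw":150},{"tx":0,"ty":0,"tz":0,"yaw":0,"claw":150},{"tx":0,"ty":0,"tz":0,"yaw":0,"claw":150}]'>/dev/null; python3 tr.py
python3 - <<'E'
from h import *
snap("wrist","w15"); crop("pics/w15.png",220,220,200,190,3.5,"pics/w15a.png"); brief()
E
```

```text
t 19.73 TCP board [ 34.8 -65.8] shoe~ [ 34.8 -65.8] r 66.6 theta 2.038 tool theta 1.567 F tool [0.5 0.1 0.6]
t 19.78 eef [587.9  -2.2  59.7] F [ 0.5 -0.4  0.1] gap 35.1 y 0.191 q [-0.08  0.48  1.83  0.    0.83 -0.27]
```

View pics/w15a.png

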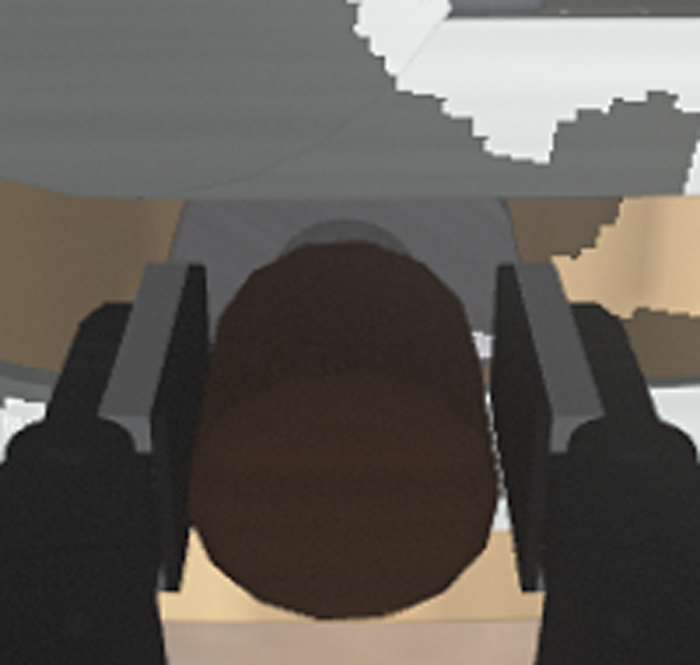

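```bash
python3 -m crank '[{"tx":0,"ty":-0.001,"tz":0,"yaw":0,"claw":150},{"tx":0,"ty":0,"tz":0,"yaw":0,"claw":158},{"tx":0,"ty":0,"tz":0,"yaw":0,"claw":158}]'>/dev/null; python3 tr.py
python3 -m crank '[{"tx":0,"ty":0,"tz":0,"yaw":0,"claw":166},{"tx":0,"ty":0,"tz":0,"yaw":0,"claw":166},{"tx":0,"ty":0,"tz":0,"yaw":0,"claw":166}]'; python3 tr.py
```

```text
t 20.03 TCP board [ 33.6 -65.7] shoe~ [ 33.6 -65.7] r 66.1 theta 2.022 tool theta 1.567 F tool [-0.7 -0.3 -0.5]
clock: 20.28
eef_pos: [586.9, -2.4, 59.9]
tool_rot: [1.068, 1.293, -1.067]
contact_force: [0.2, 0.3, 1.0]
finger_gap: 30.7
t 20.28 TCP board [ 33.8 -65.7] shoe~ [ 33.8 -65.7] r 66.1 theta 2.024 tool theta 1.567 F tool [-1.   0.3 -0.3]
```

Now grip fully and float the disc a little off the board, so that it can't tip against the board.

```bash
python3 -m crank '[{"tx":0,"ty":0,"tz":0,"yaw":0,"claw":200},{"tx":0,"ty":0,"tz":0,"yaw":0,"claw":200},{"tx":0,"ty":0,"tz":0,"yaw":0,"claw":200}]'>/dev/null; python3 tr.py
python3 -m crank '[{"tx":-0.001,"ty":0,"tz":0,"yaw":0,"claw":200},{"tx":0,"ty":0,"tz":0,"yaw":0,"claw":200},{"tx":0,"ty":0,"tz":0,"yaw":0,"claw":200}]'; python3 tr.py
```

```text
t 20.53 TCP board [ 33.8 -65.7] shoe~ [ 33.8 -65.7] r 66.1 theta 2.024 tool theta 1.567 F tool [-1.2  1.2 -0.4]
clock: 20.78
eef_pos: [585.7, -2.4, 60.0]
tool_rot: [1.066, 1.295, -1.069]
contact_force: [-0.1, -0.8, -1.3]
finger_gap: 30.4
t 20.78 TCP board [ 32.6 -65.6] shoe~ [ 32.6 -65.6] r 65.5 theta 2.009 tool theta 1.567 F tool [ 1.3 -0.3  0.8]
```

```bash
python3 -m crank '[{"tx":-0.001,"ty":0,"tz":0,"yaw":0,"claw":200},{"tx":0,"ty":0,"tz":0,"yaw":0,"claw":200},{"tx":0,"ty":0,"tz":0,"yaw":0,"claw":200}]'; python3 tr.py
```

```text
clock: 21.03
eef_pos: [586.4, -2.5, 61.6]
tool_rot: [1.067, 1.294, -1.068]
contact_force: [-0.8, -0.0, -3.0]
finger_gap: 30.6
t 21.03 TCP board [ 33.3 -65.7] shoe~ [ 33.3 -65.7] r 65.9 theta 2.018 tool theta 1.567 F tool [ 3.  -0.8 -0.1]
```

```bash
python3 -m crank '[{"tx":0,"ty":0.001,"tz":0,"yaw":0,"claw":200}]' >/dev/null; python3 tr.py
python3 -m crank '[{"tx":0,"ty":0.001,"tz":0,"yaw":0,"claw":200}]' >/dev/null; python3 tr.py
python3 -m crank '[{"tx":0,"ty":0.001,"tz":0,"yaw":0,"claw":200}]' >/dev/null; python3 tr.py
```

```text
t 21.12 TCP board [ 34.2 -65.7] shoe~ [ 34.2 -65.7] r 66.3 theta 2.03 tool theta 1.567 F tool [ 3.1 -1.   0.3]
t 21.2 TCP board [ 35.  -65.7] shoe~ [ 35.  -65.7] r 66.6 theta 2.042 tool theta 1.567 F tool [ 3.  -1.8  0.8]
t 21.28 TCP board [ 35.5 -65.7] shoe~ [ 35.5 -65.7] r 66.8 theta 2.047 tool theta 1.567 F tool [ 3.3 -2.6 -0. ]
```

```bash
python3 -m crank '[{"tx":0,"ty":0.001,"tz":0,"yaw":0,"claw":200}]' >/dev/null; python3 tr.py
python3 -m crank '[{"tx":0,"ty":0.001,"tz":0,"yaw":0,"claw":200}]' >/dev/null; python3 tr.py
```

```text
t 21.37 TCP board [ 36.3 -65.6] shoe~ [ 36.3 -65.6] r 67.2 theta 2.059 tool theta 1.567 F tool [ 2.8 -2.7  1. ]
t 21.45 TCP board [ 37.4 -65.6] shoe~ [ 37.4 -65.6] r 67.7 theta 2.074 tool theta 1.567 F tool [ 1.4 -3.1  1. ]
```

```bash
python3 -m crank '[{"tx":0,"ty":0.001,"tz":0,"yaw":0,"claw":200}]' >/dev/null; python3 tr.py
python3 -m crank '[{"tx":0,"ty":0.0005,"tz":0,"yaw":0,"claw":200}]' >/dev/null; python3 tr.py
```

```text
t 21.53 TCP board [ 38.6 -65.6] shoe~ [ 38.6 -65.6] r 68.3 theta 2.089 tool theta 1.567 F tool [ 2.5 -3.1  0.3]
t 21.62 TCP board [ 39.4 -65.6] shoe~ [ 39.4 -65.6] r 68.7 theta 2.099 tool theta 1.567 F tool [ 2.  -3.  -0.2]
```

```bash
python3 -m crank '[{"tx":0,"ty":0.001,"tz":0,"yaw":0,"claw":200},{"tx":0,"ty":0.001,"tz":0,"yaw":0,"claw":200}]' >/dev/null; python3 tr.py
python3 -m crank '[{"tx":0,"ty":0.001,"tz":0,"yaw":0,"claw":200},{"tx":0,"ty":0.001,"tz":0,"yaw":0,"claw":200}]' >/dev/null; python3 tr.py
```

```text
t 21.78 TCP board [ 41.6 -65.6] shoe~ [ 41.6 -65.6] r 69.8 theta 2.126 tool theta 1.567 F tool [ 2.6 -3.4  0.1]
t 21.95 TCP board [ 43.8 -65.6] shoe~ [ 43.8 -65.6] r 71.0 theta 2.153 tool theta 1.567 F tool [ 2.6 -3.6  0.3]
```

```bash
python3 -m crank '[{"tx":0,"ty":0.001,"tz":0,"yaw":0,"claw":200},{"tx":0,"ty":0.001,"tz":0,"yaw":0,"claw":200}]' >/dev/null; python3 tr.py
python3 -m crank '[{"tx":0,"ty":0.001,"tz":0,"yaw":0,"claw":200},{"tx":0,"ty":0.001,"tz":0,"yaw":0,"claw":200}]' >/dev/null; python3 tr.py
```

```text
t 22.12 TCP board [ 46.1 -65.6] shoe~ [ 46.1 -65.6] r 72.3 theta 2.178 tool theta 1.567 F tool [ 1.9 -4.  -0.6]
t 22.28 TCP board [ 48.2 -65.7] shoe~ [ 48.2 -65.7] r 73.5 theta 2.201 tool theta 1.567 F tool [ 2.  -2.5  0.3]
```

```bash
python3 -m crank '[{"tx":0,"ty":0.0015,"tz":0,"yaw":0,"claw":200},{"tx":0,"ty":0.0015,"tz":0,"yaw":0,"claw":200},{"tx":0,"ty":0.0015,"tz":0,"yaw":0,"claw":200},{"tx":0,"ty":0.0015,"tz":0,"yaw":0,"claw":200}]' >/dev/null; python3 tr.py
python3 -m crank '[{"tx":0,"ty":0.0015,"tz":0,"yaw":0,"claw":200},{"tx":0,"ty":0.0015,"tz":0,"yaw":0,"claw":200},{"tx":0,"ty":0.0015,"tz":0,"yaw":0,"claw":200},{"tx":0,"ty":0.0015,"tz":0,"yaw":0,"claw":200}]' >/dev/null; python3 tr.py
```

```text
t 22.62 TCP board [ 54.5 -65.7] shoe~ [ 54.5 -65.7] r 77.5 theta 2.267 tool theta 1.567 F tool [ 2.4 -1.9 -1. ]
t 22.95 TCP board [ 60.7 -65.8] shoe~ [ 60.7 -65.8] r 81.7 theta 2.325 tool theta 1.567 F tool [ 2.7 -1.4 -0.8]
```

```bash
python3 -m crank '[{"tx":0,"ty":0.001,"tz":0,"yaw":0,"claw":200},{"tx":0,"ty":0.001,"tz":0,"yaw":0,"claw":200},{"tx":0,"ty":0.001,"tz":0,"yaw":0,"claw":200},{"tx":0,"ty":0.001,"tz":0,"yaw":0,"claw":200}]' >/dev/null; python3 tr.py
python3 -m crank '[{"tx":0,"ty":0.001,"tz":0,"yaw":0,"claw":200}]' >/dev/null; python3 tr.py
python3 -m crank '[{"tx":0,"ty":0.001,"tz":0,"yaw":0,"claw":200}]' >/dev/null; python3 tr.py
```

```text
t 23.28 TCP board [ 64.6 -65.9] shoe~ [ 64.6 -65.9] r 84.4 theta 2.357 tool theta 1.567 F tool [ 3.1 -0.5 -1.4]
t 23.37 TCP board [ 65.5 -65.9] shoe~ [ 65.5 -65.9] r 85.1 theta 2.365 tool theta 1.567 F tool [ 2.3 -0.6 -0.2]
t 23.45 TCP board [ 66.5 -65.9] shoe~ [ 66.5 -65.9] r 85.8 theta 2.373 tool theta 1.567 F tool [ 3.1  0.4 -0.8]
```

```bash
python3 -m crank '[{"tx":0,"ty":0.001,"tz":0,"yaw":0,"claw":200}]' >/dev/null; python3 tr.py
python3 -m crank '[{"tx":0,"ty":0.0007,"tz":0,"yaw":0,"claw":200}]' >/dev/null; python3 tr.py
python3 -m crank '[{"tx":0,"ty":0.0007,"tz":0,"yaw":0,"claw":200}]' >/dev/null; python3 tr.py
```

```text
t 23.53 TCP board [ 67.4 -65.9] shoe~ [ 67.4 -65.9] r 86.4 theta 2.38 tool theta 1.567 F tool [ 2.1 -0.9 -1.8]
t 23.62 TCP board [ 68.  -65.9] shoe~ [ 68.  -65.9] r 86.9 theta 2.385 tool theta 1.567 F tool [ 2.  -0.6 -1. ]
t 23.7 TCP board [ 68.6 -65.9] shoe~ [ 68.6 -65.9] r 87.3 theta 2.39 tool theta 1.567 F tool [ 2.1 -0.6 -1.7]
```

```bash
python3 -m crank '[{"tx":0,"ty":0.0005,"tz":0,"yaw":0,"claw":200},{"tx":0,"ty":0,"tz":0,"yaw":0,"claw":200}]' >/dev/null; python3 tr.py
```

```text
t 23.87 TCP board [ 69.1 -65.9] shoe~ [ 69.1 -65.9] r 87.7 theta 2.394 tool theta 1.567 F tool [ 2.9  0.2 -0.7]
```

```bash
python3 -m crank '[{"tx":0,"ty":0.0005,"tz":0,"yaw":0,"claw":200},{"tx":0,"ty":0,"tz":0,"yaw":0,"claw":200}]' >/dev/null; python3 tr.py
python3 -m crank '[{"tx":0,"ty":0.0005,"tz":0,"yaw":0,"claw":200},{"tx":0,"ty":0,"tz":0,"yaw":0,"claw":200}]' >/dev/null; python3 tr.py
```

```text
t 24.03 TCP board [ 69.5 -65.9] shoe~ [ 69.5 -65.9] r 88.0 theta 2.397 tool theta 1.567 F tool [ 1.9 -0.8 -1.5]
t 24.2 TCP board [ 70.  -65.9] shoe~ [ 70.  -65.9] r 88.3 theta 2.401 tool theta 1.567 F tool [ 1.8  0.4 -1.9]
```

```bash
python3 -m crank '[{"tx":0,"ty":0.0005,"tz":0,"yaw":0,"claw":200},{"tx":0,"ty":0,"tz":0,"yaw":0,"claw":200}]' >/dev/null; python3 tr.py
python3 -m crank '[{"tx":0,"ty":0.0003,"tz":0,"yaw":0,"claw":200},{"tx":0,"ty":0,"tz":0,"yaw":0,"claw":200}]' >/dev/null; python3 tr.py
python3 - <<'E'
from h import *
snap("wrist","w16")
E
```

```text
t 24.37 TCP board [ 70.5 -65.9] shoe~ [ 70.5 -65.9] r 88.7 theta 2.405 tool theta 1.567 F tool [ 2.3 -0.6 -1.3]
t 24.53 TCP board [ 70.8 -65.9] shoe~ [ 70.8 -65.9] r 88.9 theta 2.407 tool theta 1.567 F tool [ 3.3 -0.6 -1.9]
```

View pics/w16.png

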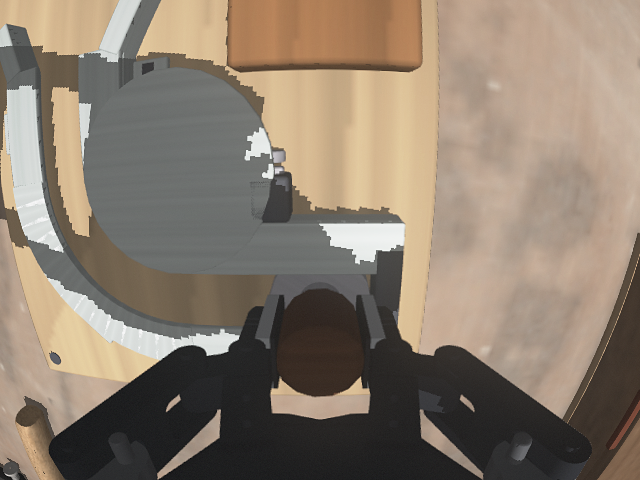

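```bash
python3 -m crank '[{"tx":0,"ty":0.0004,"tz":0,"yaw":0,"claw":200},{"tx":0,"ty":0,"tz":0,"yaw":0,"claw":200}]' >/dev/null; python3 tr.py
python3 -m crank '[{"tx":0,"ty":0.0004,"tz":0,"yaw":0,"claw":200},{"tx":0,"ty":0,"tz":0,"yaw":0,"claw":200}]' >/dev/null; python3 tr.py
```

```text
t 24.75 TCP board [ 71.2 -65.9] shoe~ [ 71.2 -65.9] r 89.2 theta 2.41 tool theta 1.567 F tool [ 1.8 -0.1 -0.7]
t 24.92 TCP board [ 71.4 -65.9] shoe~ [ 71.4 -65.9] r 89.3 theta 2.412 tool theta 1.567 F tool [ 1.9 -0.5 -0.7]
```

```bash
python3 -m crank '[{"tx":0,"ty":0.0004,"tz":0,"yaw":0,"claw":200},{"tx":0,"ty":0,"tz":0,"yaw":0,"claw":200}]' >/dev/null; python3 tr.py
python3 -m crank '[{"tx":0,"ty":0.0004,"tz":0,"yaw":0,"claw":200},{"tx":0,"ty":0,"tz":0,"yaw":0,"claw":200}]' >/dev/null; python3 tr.py
```

```text
t 25.08 TCP board [ 71.5 -65.8] shoe~ [ 71.5 -65.8] r 89.4 theta 2.413 tool theta 1.567 F tool [ 2.8 -0.9 -1. ]
t 25.25 TCP board [ 71.6 -65.7] shoe~ [ 71.6 -65.7] r 89.4 theta 2.415 tool theta 1.567 F tool [ 2.3 -2.1 -1.5]
```

```bash
python3 -m crank '[{"tx":0,"ty":0.0004,"tz":0,"yaw":0,"claw":200},{"tx":0,"ty":0,"tz":0,"yaw":0,"claw":200}]'; python3 tr.py
python3 -m crank '[{"tx":0.0005,"ty":0,"tz":0,"yaw":0,"claw":200},{"tx":0,"ty":0,"tz":0,"yaw":0,"claw":200},{"tx":0,"ty":0,"tz":0,"yaw":0,"claw":200}]' ; python3 tr.py
```

```text
clock: 25.42
eef_pos: [624.1, 5.1, 61.4]
tool_rot: [1.066, 1.295, -1.069]
contact_force: [-4.5, 0.8, -1.6]
finger_gap: 30.6
t 25.42 TCP board [ 71.8 -65.7] shoe~ [ 71.8 -65.7] r 89.5 theta 2.416 tool theta 1.567 F tool [ 1.6 -4.2 -1.6]
clock: 25.67
eef_pos: [624.3, 5.1, 61.0]
tool_rot: [1.067, 1.295, -1.069]
contact_force: [-4.7, 1.5, 0.4]
finger_gap: 30.7
t 25.67 TCP board [ 71.9 -65.7] shoe~ [ 71.9 -65.7] r 89.6 theta 2.417 tool theta 1.567 F tool [-0.4 -4.4 -2.4]
```

```bash
python3 -m crank '[{"tx":0.0005,"ty":0,"tz":0,"yaw":0,"claw":200},{"tx":0,"ty":0,"tz":0,"yaw":0,"claw":200},{"tx":0,"ty":0,"tz":0,"yaw":0,"claw":200}]' ; python3 tr.py
```

```text
clock: 25.92
eef_pos: [624.3, 5.1, 60.7]
tool_rot: [1.067, 1.295, -1.068]
contact_force: [-5.1, 1.5, -0.3]
finger_gap: 30.9
t 25.92 TCP board [ 72.  -65.6] shoe~ [ 72.  -65.6] r 89.6 theta 2.418 tool theta 1.567 F tool [ 0.3 -4.7 -2.4]
```

```bash
python3 -m crank '[{"tx":0.0005,"ty":-0.0002,"tz":0,"yaw":0,"claw":200},{"tx":0,"ty":0,"tz":0,"yaw":0,"claw":200},{"tx":0,"ty":0,"tz":0,"yaw":0,"claw":200}]' ; python3 tr.py
```

```text
clock: 26.17
eef_pos: [624.3, 5.1, 60.4]
tool_rot: [1.067, 1.295, -1.068]
contact_force: [-4.9, 1.8, 0.4]
finger_gap: 30.5
t 26.17 TCP board [ 71.9 -65.6] shoe~ [ 71.9 -65.6] r 89.6 theta 2.418 tool theta 1.567 F tool [-0.4 -4.4 -2.6]
```

```bash
python3 -m crank '[{"tx":0,"ty":0,"tz":0,"yaw":0,"claw":158},{"tx":0,"ty":0,"tz":0,"yaw":0,"claw":158},{"tx":0,"ty":0,"tz":0,"yaw":0,"claw":142},{"tx":0,"ty":0,"tz":0,"yaw":0,"claw":142},{"tx":0,"ty":0,"tz":0,"yaw":0,"claw":142}]' ; python3 tr.py;  python3 - <<'E'
from h import *
snap("wrist","w17"); snap("side","s17")
crop("pics/w17.png",200,160,240,220,3,"pics/w17a.png");crop("pics/s17.png",240,230,180,160,4,"pics/s17a.png")
E
```

```text
clock: 26.58
eef_pos: [626.9, 4.7, 61.2]
tool_rot: [1.069, 1.29, -1.065]
contact_force: [0.0, 0.1, -0.7]
finger_gap: 37.4
t 26.58 TCP board [ 74.4 -66.5] shoe~ [ 74.4 -66.5] r 92.1 theta 2.428 tool theta 1.567 F tool [ 0.7  0.  -0.1]
```

View pics/w17a.png

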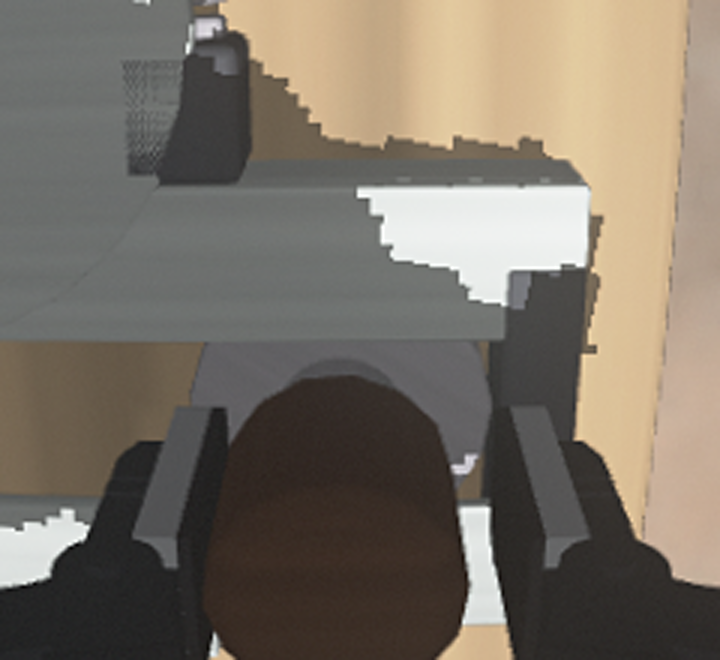

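View pics/s17a.png

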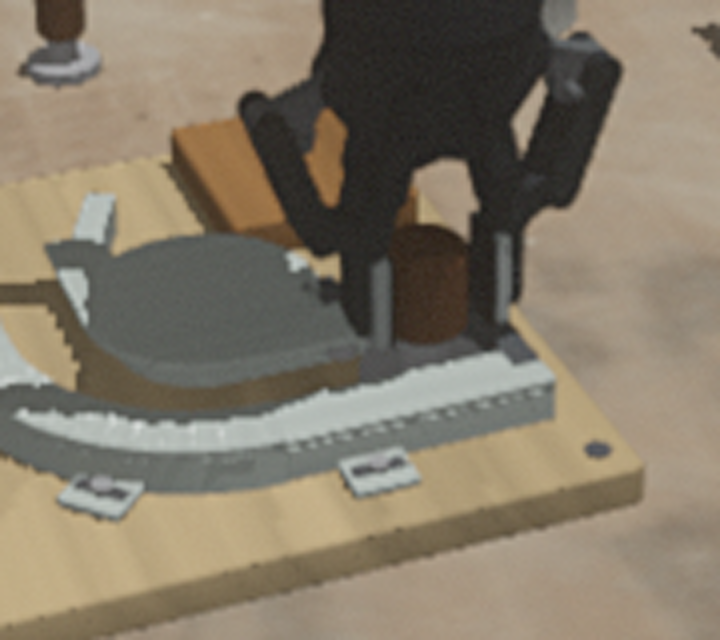

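```bash
python3 -m crank '[{"tx":0,"ty":-0.0025,"tz":0,"yaw":0,"claw":142},{"tx":0,"ty":0,"tz":0,"yaw":0,"claw":120},{"tx":0,"ty":0,"tz":0,"yaw":0,"claw":90},{"tx":0,"ty":0,"tz":0,"yaw":0,"claw":90},{"tx":0,"ty":0,"tz":0,"yaw":0,"claw":90},{"tx":-0.01,"ty":0,"tz":0,"yaw":0,"claw":90},{"tx":-0.02,"ty":0,"tz":0,"yaw":0,"claw":90},{"tx":-0.03,"ty":0,"tz":0,"yaw":0,"claw":90},{"tx":-0.03,"ty":0,"tz":0,"yaw":0,"claw":90},{"tx":-0.03,"ty":0,"tz":0,"yaw":0,"claw":90},{"tx":0,"ty":0,"tz":0,"yaw":0,"claw":90},{"tx":0,"ty":0,"tz":0,"yaw":0,"claw":90}]' ; python3 tr.py;  python3 - <<'E'
from h import *
snap("wrist","w18"); snap("side","s18"); snap("scene","sc18")
crop("pics/w18.png",200,160,240,220,3,"pics/w18a.png");crop("pics/s18.png",240,230,180,160,4,"pics/s18a.png");crop("pics/sc18.png",325,125,170,140,4.5,"pics/sc18a.png")
E
```

```text
clock: 27.68
eef_pos: [624.7, 4.4, 184.2]
tool_rot: [1.07, 1.288, -1.063]
contact_force: [-0.4, 0.3, -0.4]
finger_gap: 55.3
t 27.68 TCP board [ 72.2 -66.4] shoe~ [ 72.2 -66.4] r 90.3 theta 2.413 tool theta 1.567 F tool [ 0.4 -0.4 -0.4]
```

View pics/w18a.png

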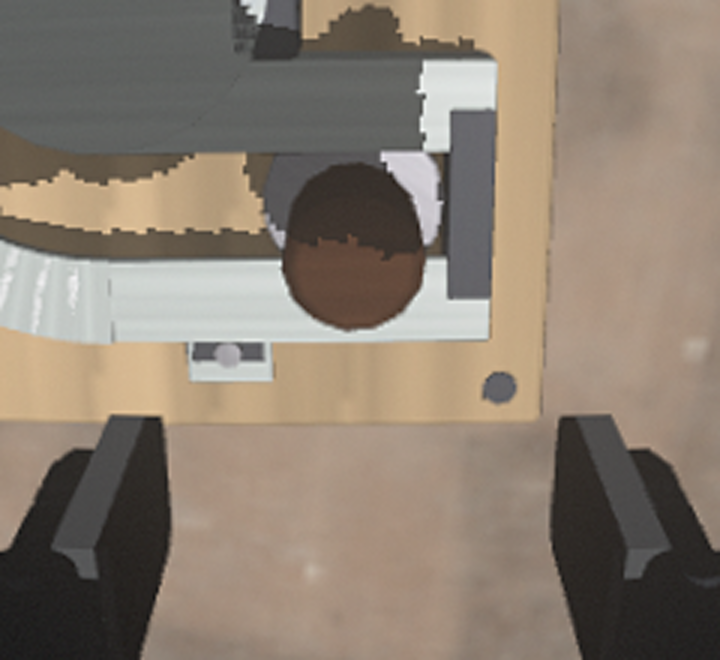

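View pics/s18a.png

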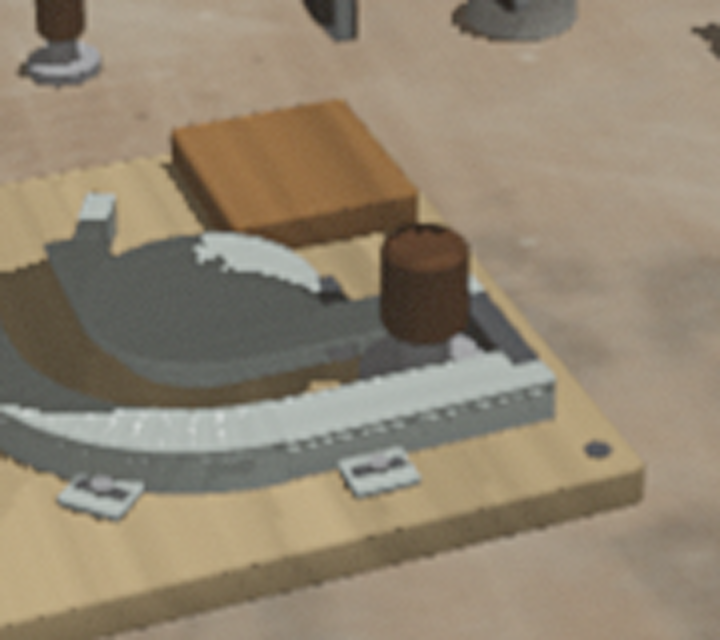

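View pics/sc18a.png

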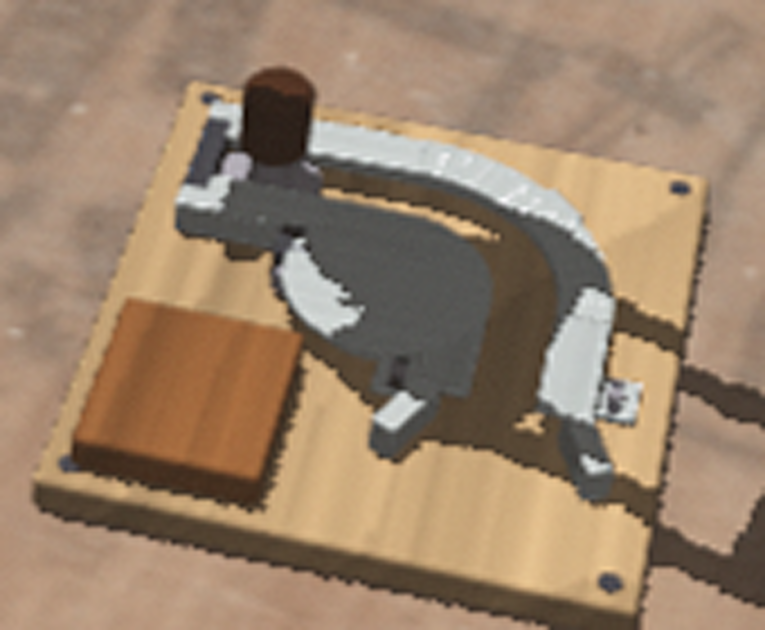

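Run:
```python
from h import *
a=cv2.imread("pics/w1.png")[165:215,300:370]; b=cv2.imread("pics/w18.png")[130:200,250:320]
f=lambda i:cv2.resize(i,(380,int(i.shape[0]*380/i.shape[1])),interpolation=cv2.INTER_CUBIC)
a=cv2.rotate(a,cv2.ROTATE_90_CLOCKWISE); c=cv2.imread("pics/w14.png")[150:230,370:470]
ims=[f(a),f(b),f(c)]; H=max(i.shape[0] for i in ims)
ims=[cv2.copyMakeBorder(i,0,H-i.shape[0],0,5,cv2.BORDER_CONSTANT) for i in ims]
o=np.hstack(ims); o=cv2.resize(o,None,fx=790/o.shape[1],fy=790/o.shape[1]); cv2.imwrite("pics/latch.png",o)
```

```text
(no output)
```

View pics/latch.png

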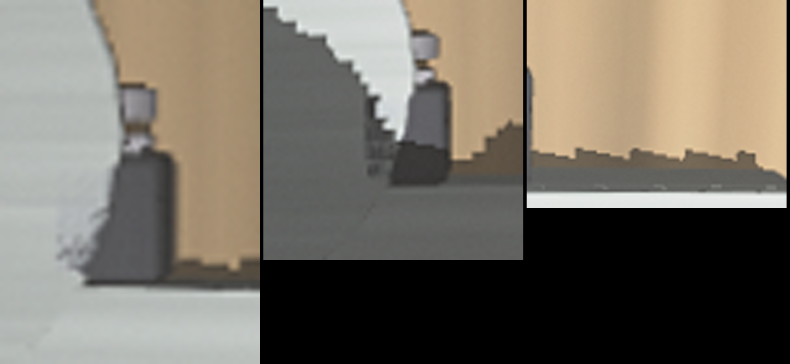

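View pics/w18.png

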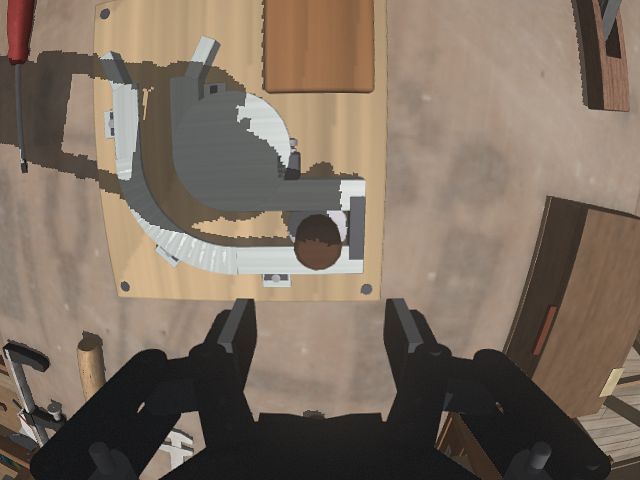

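Run:
```python
from h import *; import pickle
s=pickle.load(open("pics/w18.pkl","rb")); p=np.load("boardw.npy");c,sn=np.cos(p[2]),np.sin(p[2])
def bf(P): d=P[:2]-p[:2]; return np.round([c*d[0]+sn*d[1],-sn*d[0]+c*d[1]],1)
print("knob top",bf(wonz((200+353/3,160+268/3),80-4,s)),"disc edges x",bf(wonz((200+262/3,160+195/3),28-4,s)),bf(wonz((200+440/3,160+195/3),28-4,s)),"stop",bf(wonz((200+449/3,160+195/3),36-4,s)))
brief()
robot.camera("side")
for t in("block_b","wax_tin"): print(t,robot.find_in(t,"side"))
```

```text
knob top [ 71.5 -67.9] disc edges x [ 47.6 -65.3] [ 94.5 -65.5] stop [ 96.2 -63.3]
t 27.83 eef [621.3   4.6 179.1] F [-0.4  0.3 -0.7] gap 55.4 y 0.191 q [-0.06  0.38  1.7  -0.    1.07 -0.25]
block_b [{'rect': [291.0, 196.0, 46.6, 24.8], 'confidence': 0.69}]
wax_tin [{'rect': [356.6, 217.6, 27.8, 23.2], 'confidence': 0.7}]
```

```bash
python3 -c "
from bench import robot
print(robot.job_done())"
```

```text
the job is handed in; nothing more can be done
None
```

The guide shoe is up against the end stop with the latch out behind it, the gripper is clear, and the job is handed in after about 28 s of the 72 s. No verdict came back.

**What I did:** I picked the middle of the three shoes. Its disc measured about 47 mm, against 38 mm and 70 mm for the other two. From the wrist picture the track sits about 5 mm along board x and 6.5 mm along y from the points. I set the shoe in front of the mouth, pushed it loosely between the fingers through the first leg and the bend at 1–2 N, and felt the stop at about 4 N.

**At the latch:** my first two tries tipped the shoe, the second at a push of about 8.5 N with about 10 N downward. I did not measure the contact forces with the jig, but I judged them to be near the limit and backed off. Gripping the shoe and holding it about 1.5 mm off the board, I got it past the latch with about 3–4 N.

**Last checks:**
- **Shoe:** disc centre about (71, -65) mm in the board frame, roughly 9 mm from nominal home. The knob stands over the disc, so it is upright.
- **Latch:** its tail looks the same as at the start, so I take it to be out. I could only judge that to about 1 mm.
- **Gap to the stop:** the picture suggests about 1 mm, which is within its accuracy and inside the 3 mm the latch needs.
- **Robot:** the tool was about 180 mm above the bench, with only noise on the force reading.
- **Bystanders:** the tin and offcut show up where they were, apart from 1–3 pixels of detection noise.
- **Cameras:** the scene and side cameras disagreed by up to 7 mm on where the board is, so I used the wrist camera for positions.

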